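# Fetch the shot glass from behind the seasonings

### The arm

A 6-joint arm with a two-finger parallel gripper is mounted at the origin on a cart in front of the work surface, level with it; the furniture and walls round the work are solid. World frame = base frame: x ahead of the robot, y to its left, z up, the work surface at z = 0. Lengths are in m, angles in rad, forces in N, time in s.
With the tool pointing down it reaches from about 0.275 to 0.725 m from the base axis. Payload 5.6 kg.
Tool frame: the origin (TCP) lies at the very end of the fingers, on their centre line; the grasp point (between the pads) lies 19 mm behind it; z points along the fingers, y is the line along which they close (so a half turn about z gives the same grasp; the last joint's range is limited). The gripper opens to 85 mm and grips with 20 to 120 N. Pads are 22 mm wide; open, the fingers measure 114 mm over their backs; the gripper's body (76 mm by 85 mm) begins 54 mm behind the grasp point. The pads swing forward as they close: fully open they stand 13 mm farther back than shut.
Start: joints at [1.432, 0.255, 0.108, 0, -1.424, -0.285], TCP at [0.226, 0.501, 0.231] pointing down, gripper open.
Joint ranges: [-2.95, 2.95], [-1.21, 1.97], [-1.09, 1.5], [-2.87, 1.71], [-2.94, -0.07], [-3.05, 3.05]. Speed limits (rad/s): [2.57, 2.57, 3.14, 3.14, 3.14, 3.14].

### API

Orientations are given as [roll, pitch, yaw] about the fixed x, y, z axes, in that order (R = Rz(yaw) Ry(pitch) Rx(roll)).
In Python, from plant import robot, viewer gives the robot as it stands. The module is installed in compiled form; this text tells all that it offers.
- The arm moves only by the shell command python3 -m handwheel [FORCE], which reads ROWS from standard input. ROWS is a JSON list of rows, 1 to 5 of them, each of 7 numbers: a rotation vector rx, ry, rz in a scale on which 1.0 is pi rad, then dx, dy, dz in normalised numbers (1 is 750 mm), then the finger opening in m; each row is the pose to reach, as a shift and turn from the pose commanded when the command began, along the tool's axes at that moment; what a row does not reach only later rows make up. A row lasts 1/10 s, in which the tool goes at most 0.05 m and 0.15 rad, less where a joint would pass 70% of its speed; a pose out of reach is approached as far as the arm can. The fingers move at their own pace and stop on an object; FORCE is the grip in N (left out, the last holds). Time passes only in rows, so rows that do not move let the fingers close. It prints the time, the measured TCP pose, the force, the opening and the grip force at its end. Input that does not fit is refused with a message, and nothing moves.
- robot.get_state(): the state, without advancing time (a new reading comes with each control period).
- viewer.snapshot(name): name is "side" or "top" or "wrist"; returns (picture, depth): 400x640x3 uint8, blue, green, red; 400x640 float32, m along the optical axis (not along the pixel's ray), 0 where there is no reading.
- viewer.calibration(name): a dict with "fx", "fy", "cx", "cy" (pixels), "k1" (the pictures are not rectified: a ray, as slopes to the right and down, at radius r is drawn at 1 + k1 r^2 times it, then the intrinsics apply), "rvec" (rotation vector, rad) and "tvec" (3), from world to camera coordinates, as OpenCV has them; the wrist camera has in their place "hand_eye" (4x4, takes a point from camera to tool coordinates, whose origin is the TCP and whose axes are the flange's). Camera axes: x right, y down, z forward; pixel columns grow to the right and rows downward; lengths in m; the calibration is good to about 2 mm. A picture is of the moment at which its call begins: read the wrist's pose just before it. calibration takes no time and is no camera call.
- robot.close_job(): hands the job in; it is judged then, once.
Trained networks look in the newest picture that a camera, given by its name, has taken for a name from the list of things; names that differ only in an ending like _2 or _b are one class to them, and where a whole thing is asked for, a point or a joint stands for the part that bears it (a point fixed in the world has none). Each returns a list of dicts, best first, with "confidence" (0 to 1); they miss things now and then, are a little off and sometimes report something else, mostly with a low value. They report only what shows in the picture. A call takes as long as a camera call. They do not tell look-alikes from the thing itself.
- viewer.recognise(camera, target): "rect" ([left, top, width, height] in pixels, round what is visible of it).
- viewer.spot_point(camera, target): "point" ([column, row] in pixels: a listed point, or the origin of a listed thing).
The state is a dict: "time_s": time; "q": joint angles; "qvel": joint speeds; "joint_torque": joint torques, N m; "position": TCP position; "tool_rot": TCP orientation; "contact_force": force on the tool from outside, world axes, zero at the start; "moment": the same for the moment, N m; "grip_width": finger opening in m; "gripper_force": force on a finger pad.
Only numpy, scipy, OpenCV 4.12 (cv2) and the standard library are available. Lean on these libraries where they do the work, as an engineer would, in place of code of your own. Each camera call takes 0.05 s, during which the arm holds its last target. There are 200 camera calls.

### The job

The shot glass is needed, but it stands at the far end of the wooden board behind the pepper mill and the two spice jars. First move the mill and both jars aside so that all three stand on the metal tray, then stand the glass in the middle of the cork coaster while they wait there, and finally put the three back on the board, each upright on the middle of the very circle it came from. Keep everything upright and leave the kitchen timer, the milk thermometer and the tamper where they are.

Things in the scene. Friction and masses are not known exactly. Their poses are not given: they have to be found in the camera images.
- mill: Pepper mill of turned brown wood, the tallest: foot 58 mm across, 170 mm tall, 0.18 kg; at the start upright on one of the board's three nearer circles (which one varies). Origin: centre of its underside, z up; round. Grip it by its head (fixed to it): a rounded knob, 49 mm across, 123 to 159 mm above the origin; a 12 mm button on top of that.
- cinnamon_jar: Spice jar with a red cap, 47 mm diameter, 97 mm tall, 0.11 kg; at the start upright on one of the board's three nearer circles (which one varies). Origin: centre of its underside, z up; round. Grip the cap or upper body (45 to 47 mm wide, 60 to 97 mm up).
- cocoa_jar: Spice jar with a white cap, 44 mm diameter, 109 mm tall, 0.11 kg; at the start upright on one of the board's three nearer circles (which one varies). Origin: centre of its underside, z up; round. Grip the cap or upper body (44 mm wide, 70 to 109 mm up).
- glass: Small clear shot glass, open at the top, 48 mm diameter at the rim, 38 mm at the foot, 60 mm tall, 0.07 kg; stands on the board's farthest circle, behind the three others. Origin: centre of its underside, z up; round. Grip across the outside about 40 mm up (45 mm wide). A wall shelf overhangs the worktop beyond x = 0.72 m: do not swing out into it.
- board: Fixed wooden board, 280 mm long (its x axis; +x is the far end, slanting away from the robot to its left), 100 mm wide (y); standing surface 12 mm above the origin (centre of its underside); edge lip 7 mm wide, 7 mm high. Four flush ringed circles, 60 mm wide, on its centre line at x = -93, -31, 31, 93 mm, each with one thing standing on it, centred within 5 mm. Place and yaw vary.
- side_tray: Fixed shallow metal tray, 260 mm long (its x axis) and 120 mm wide (y), floor 5 mm above the origin, with a bead round the edge whose top is 9.5 mm above the origin. Origin: centre of its underside. Empty at the start; room for three things in a row along x, 75 mm apart. Its place and yaw vary.
- coaster: Fixed round cork coaster with a black rim, 94 mm diameter, flat top 6 mm above the origin. Origin: centre of its underside. Empty at the start; its place varies.
- timer_b: Bystander: loose kitchen timer, white round base with a red knob on top, 66 mm diameter, 45 mm high, standing near the back of the worktop. Leave it alone. Origin: centre of its underside.
- thermo_b: Bystander: loose milk thermometer lying down, a white dial 40 mm across on a thin stem, 109 mm long, near the back of the worktop. Leave it alone. Origin: centre of its underside.
- tamper_b: Bystander: loose coffee tamper standing upright, black handle and steel foot, 58 mm diameter, 95 mm tall. Leave it alone. Origin: centre of its underside.
Mind the look-alikes: they are no part of the job. What is shaped like the glass but orange or yellow is not meant. Leave any blue look-alike of the cinnamon_jar alone.

How it is judged:
On the way, in this order (a step that is already met when the one before it is completed fails the run):
1. the mill and both spice jars stand released on the metal tray, the glass still in its place on the board (x of mill in the frame of side_tray between -0.115 and 0.115 m and y of mill in the frame of side_tray between -0.045 and 0.045 m and z of mill in the frame of side_tray between 0 and 0.012 m and angle between each of mill, cinnamon_jar, cocoa_jar's own z axis and vertical below 0.12 rad and contact force between the fingers and mill below 0.1 N and linear speed of each of mill, cinnamon_jar, cocoa_jar below 0.02 m/s and x of cinnamon_jar in the frame of side_tray between -0.115 and 0.115 m and y of cinnamon_jar in the frame of side_tray between -0.045 and 0.045 m and z of cinnamon_jar in the frame of side_tray between 0 and 0.012 m and contact force between the fingers and cinnamon_jar below 0.1 N and x of cocoa_jar in the frame of side_tray between -0.115 and 0.115 m and y of cocoa_jar in the frame of side_tray between -0.045 and 0.045 m and z of cocoa_jar in the frame of side_tray between 0 and 0.012 m and contact force between the fingers and cocoa_jar below 0.1 N and distance of glass from where it was at the start of the episode below 0.02 m), for 0.2 s.
2. the glass stands released in the middle of the coaster (within 15 mm), the other three still on the tray (horizontal distance between glass and coaster below 0.015 m and z of glass in the frame of coaster between 0.003 and 0.011 m and angle between each of glass, mill, cinnamon_jar, cocoa_jar's own z axis and vertical below 0.12 rad and contact force between the fingers and glass below 0.1 N and linear speed of each of glass, mill, cinnamon_jar, cocoa_jar below 0.02 m/s and x of mill in the frame of side_tray between -0.115 and 0.115 m and y of mill in the frame of side_tray between -0.045 and 0.045 m and z of mill in the frame of side_tray between 0 and 0.012 m and contact force between the fingers and mill below 0.1 N and x of cinnamon_jar in the frame of side_tray between -0.115 and 0.115 m and y of cinnamon_jar in the frame of side_tray between -0.045 and 0.045 m and z of cinnamon_jar in the frame of side_tray between 0 and 0.012 m and contact force between the fingers and cinnamon_jar below 0.1 N and x of cocoa_jar in the frame of side_tray between -0.115 and 0.115 m and y of cocoa_jar in the frame of side_tray between -0.045 and 0.045 m and z of cocoa_jar in the frame of side_tray between 0 and 0.012 m and contact force between the fingers and cocoa_jar below 0.1 N), for 0.2 s.
At the end, for the whole second after the job is handed in: The glass stands upright on the coaster, its centre within 15 mm of the coaster's; the mill and both jars stand upright, each within 15 mm of where it stood at the start; all are released and at rest (horizontal distance between glass and coaster below 0.015 m and z of glass in the frame of coaster between 0.003 and 0.011 m and angle between each of glass, mill, cinnamon_jar, cocoa_jar's own z axis and vertical below 0.12 rad and contact force between the fingers and glass below 0.1 N and linear speed of each of glass, mill, cinnamon_jar, cocoa_jar below 0.02 m/s and distance of each of mill, cinnamon_jar, cocoa_jar from where it was at the start of the episode below 0.015 m and contact force between the fingers and mill below 0.1 N and contact force between the fingers and cinnamon_jar below 0.1 N and contact force between the fingers and cocoa_jar below 0.1 N); the robot touches nothing.
It fails at once if the mill, a jar or the glass is tipped over (more than 35 degrees) (angle between any of mill, cinnamon_jar, cocoa_jar, glass's own z axis and vertical above 0.6 rad).
It fails at once if the timer, the thermometer or the tamper is shifted by more than 25 mm (distance of any of timer_b, thermo_b, tamper_b from where it was at the start of the episode above 0.025 m).
It also fails if it takes over 144 s, if anything falls off the work surface, if the arm or the gripper's body presses on something with over 40 N, if the wrist force passes 120 N, or if a joint passes its speed limit or range.

## Working session

There is one attempt and no reset: what is moved stays moved. The work goes in short steps, Python scripts to look and compute and a shell command to move; the robot and the scene stay as the last step left them, time stands still between calls to the robot, and variables do not carry over. Pictures are saved under pics/ and viewed, at most 14 in all, crops included, and the job is handed in when it is done.

```bash
mkdir -p pics
cat > h.py <<'E'
import numpy as np, cv2
from plant import robot, viewer
from scipy.spatial.transform import Rotation as R
def cam(name):
    c=viewer.calibration(name)
    if 'rvec' in c:
        Rm=cv2.Rodrigues(np.array(c['rvec'],float))[0]; t=np.array(c['tvec'],float).ravel()
        return c,Rm.T,-Rm.T@t
    s=robot.get_state(); T=np.array(c['hand_eye']); Rt=tool_R(s)
    return c,Rt@T[:3,:3],np.array(s['position'])+Rt@T[:3,3]
def tool_R(s): return R.from_euler('xyz',s['tool_rot']).as_matrix()
def ray(C,px):
    c,A,o=C
    K=np.array([[c['fx'],0,c['cx']],[0,c['fy'],c['cy']],[0,0,1.]])
    u=cv2.undistortPoints(np.array([[px]],float),K,np.array([c['k1'],0,0,0,0.]))[0,0]
    return o,A@np.array([u[0],u[1],1.])
def at_z(C,px,z):
    o,d=ray(C,px); return o+d*(z-o[2])/d[2]
def at_depth(C,px,dep):
    o,d=ray(C,px); return o+d*dep
def tri(rays):
    M=np.zeros((3,3));b=np.zeros(3)
    for o,d in rays:
        d=d/np.linalg.norm(d);P=np.eye(3)-np.outer(d,d);M+=P;b+=P@o
    return np.linalg.solve(M,b)
def proj(C,X):
    c,A,o=C; p=A.T@(np.array(X)-o); u=p[:2]/p[2]; u=u*(1+c['k1']*(u@u))
    return u*[c['fx'],c['fy']]+[c['cx'],c['cy']]
E
python3 - <<'E'
from h import *
np.set_printoptions(precision=3,suppress=True)
s=robot.get_state();print(s)
for n in('side','top'):
    C=cam(n);print(n,C[0]['fx'],C[2],C[1][:,2])
    p,d=viewer.snapshot(n);cv2.imwrite(f'pics/{n}0.png',p);np.save(f'{n}0.npy',d)
    for t in 'mill cinnamon_jar cocoa_jar glass board side_tray coaster timer_b thermo_b tamper_b'.split():
        print(t,[(np.round(x['rect']),round(x['confidence'],2)) for x in viewer.recognise(n,t)],[(np.round(x['point'],1),round(x['confidence'],2)) for x in viewer.spot_point(n,t)])
E
```

```text
{'time_s': 0.0, 'q': array([ 1.432,  0.256,  0.107, -0.   , -1.424, -0.285]), 'qvel': array([ 0.   ,  0.001,  0.001, -0.   ,  0.   , -0.001]), 'joint_torque': array([ -0.001, -38.663,  23.794,   5.365,  -0.006,  -0.   ]), 'position': array([0.226, 0.501, 0.23 ]), 'tool_rot': array([ 3.14 , -0.   , -0.424]), 'contact_force': array([ 0.108, -0.16 ,  0.063]), 'moment': array([-0.008, -0.017,  0.029]), 'gripper_force': 0.0, 'grip_width': 0.08564410299361988}
side 453.7094779742804 [-0.102 -1.1    0.736] [ 0.422  0.781 -0.461]
mill [] [(array([324.1, 219. ]), 0.67)]
cinnamon_jar [(array([296., 206.,  23.,  37.]), 0.59), (array([423., 241.,  26.,  43.]), 0.58)] [(array([433.2, 278.4]), 0.81), (array([305.1, 241.4]), 0.77), (array([382.4, 222.7]), 0.61)]
cocoa_jar [(array([301., 193.,  24.,  35.]), 0.54)] [(array([311.8, 227.1]), 0.72)]
glass [(array([391., 226.,  14.,  24.]), 0.85), (array([318., 244.,  15.,  25.]), 0.63)] [(array([326.9, 265.8]), 0.86), (array([328.5, 216. ]), 0.61), (array([396.2, 245.2]), 0.58)]
board [(array([285., 201.,  61.,  52.]), 0.68), (array([296., 208.,  23.,  
[... 953 characters left out ...]
8., 193.,  14.,  16.]), 0.59)] [(array([325.4, 203.8]), 0.7), (array([413.6, 254.9]), 0.69), (array([415.5, 176.4]), 0.62)]
board [(array([305., 182.,  88.,  92.]), 0.71)] [(array([349.3, 227. ]), 0.87)]
side_tray [(array([215., 179.,  88.,  87.]), 0.63)] [(array([259. , 223.6]), 0.94), (array([187.9, 244.5]), 0.41)]
coaster [(array([435., 206.,  32.,  34.]), 0.69)] [(array([449.7, 223.5]), 0.64)]
timer_b [(array([267., 152.,  23.,  24.]), 0.94)] [(array([277.1, 165.4]), 0.92)]
thermo_b [(array([366., 144.,   8.,   8.]), 0.5)] [(array([370. , 163.4]), 0.62), (array([344.2, 219.3]), 0.42), (array([355.1, 236.1]), 0.3)]
tamper_b [] [(array([348.6, 230. ]), 0.74), (array([186.3, 246.6]), 0.64)]
```

Run:
```python
from h import *
np.set_printoptions(precision=3,suppress=True)
p=cv2.imread('pics/top0.png');cv2.imwrite('pics/top0c.png',cv2.resize(p[120:300,160:520],(800,400),interpolation=cv2.INTER_CUBIC))
p=cv2.imread('pics/side0.png');cv2.imwrite('pics/side0c.png',cv2.resize(p[140:300,230:470],(800,533),interpolation=cv2.INTER_CUBIC))
C=cam('top');S=cam('side')
for n,a,z in [('board',(349.3,227),0),('tray',(259,223.6),0),('coaster',(449.7,223.5),0),('timer',(277.1,165.4),0),('glass',(325.4,203.8),.012)]:
    print(n,at_z(C,a,z))
for n,a,z in [('cin',(305.1,241.4),.012),('blue?',(433.2,278.4),0),('cocoa',(311.8,227.1),.012),('mill',(324.1,219),.012),('glass',(328.5,216),.012),('tray',(294.5,193.8),0),('coaster',(380.5,275.6),0),('g2',(326.9,265.8),0),('g3',(396,245),0),('tamper',(253.4,179.3),0),('thermo',(383,224),0)]:
    print('S',n,at_z(S,a,z))
```

```text
board [0.493 0.001 0.   ]
tray [0.51  0.267 0.   ]
coaster [ 0.497 -0.295  0.   ]
timer [0.683 0.212 0.   ]
glass [0.562 0.07  0.012]
S cin [ 0.4   -0.063  0.012]
S blue? [ 0.619 -0.381  0.   ]
S cocoa [0.456 0.002 0.012]
S mill [0.515 0.028 0.012]
S glass [0.537 0.038 0.012]
S tray [0.523 0.267 0.   ]
S coaster [ 0.505 -0.301  0.   ]
S g2 [ 0.403 -0.189  0.   ]
S g3 [ 0.633 -0.2    0.   ]
S tamper [0.44  0.466 0.   ]
S thermo [ 0.673 -0.079  0.   ]
```

View pics/top0c.png

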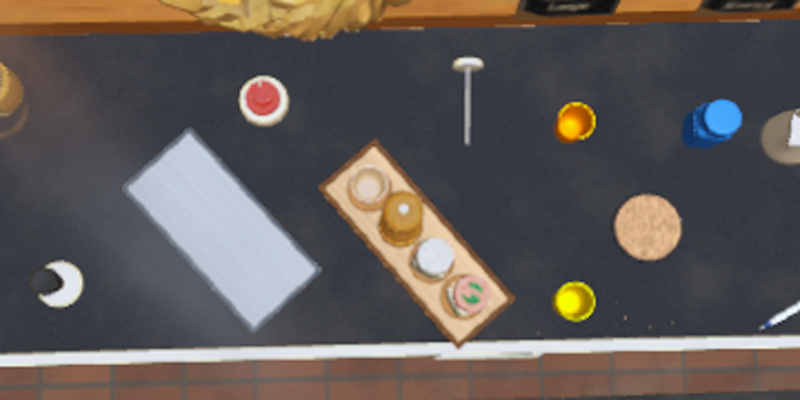

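View pics/side0c.png

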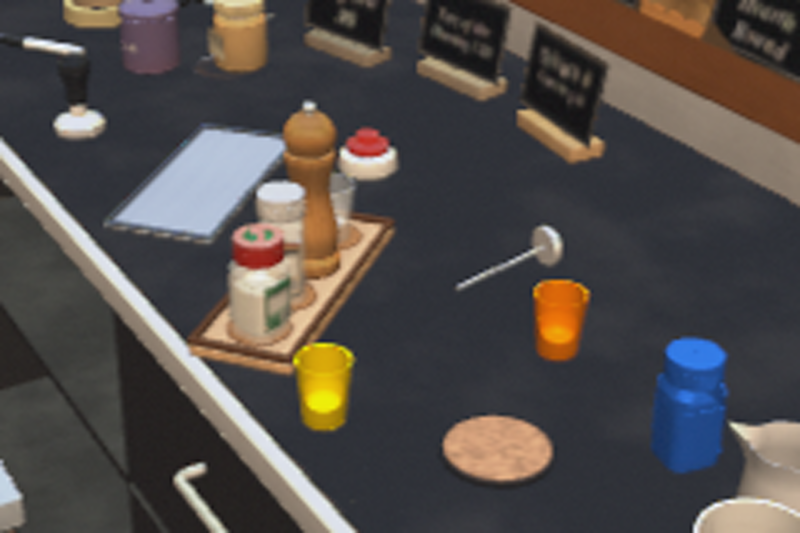

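The top crop shows the board (glass, mill, cocoa, cinnamon from far to near). The tray is on the left, nearly parallel to the board, and the coaster is on the right.

Full-image pixels (top camera) of what could be taken for each thing:
- **Glass:** clear (326,204) on the board, orange (419,174), yellow (418,255). I choose the clear one.
- **Cinnamon:** red cap (371,253), blue (484,174). I choose the red one.
- **Cocoa:** (355,236), only one.
- **Mill:** (342,214), only one.

Next I take close wrist views.

```bash
cat >> h.py <<'E'
def go(x,y,z,yaw=None):
    "shift in tool axes + turn about tool z, from the present pose"
    s=robot.get_state();Rt=tool_R(s);d=Rt.T@(np.array([x,y,z])-s['position'])
    dy=0 if yaw is None else (s['tool_rot'][2]-yaw+np.pi)%(2*np.pi)-np.pi
    G=R.from_euler('xyz',[np.pi,0,s['tool_rot'][2] if yaw is None else yaw]).as_matrix()
    print('GO rotvec',np.round(R.from_matrix(Rt.T@G).as_rotvec(),3),'d',np.round(d,4),'len',round(np.linalg.norm(d),3),'yawturn',round(dy,3))
E
python3 - <<'E'
from h import *
np.set_printoptions(precision=4,suppress=True)
c=viewer.calibration('wrist');print(c)
C=cam('top')
print(at_z(C,(370.6,253.2),.109),at_z(C,(355.3,236),.121),at_z(C,(341.8,214),.182),at_z(C,(326,203.7),.07))
go(0.42,0.0,0.40,0.69)
E
```

```text
{'fx': 279.8521510639339, 'fy': 279.8521510639339, 'cx': 323.37286624658776, 'cy': 204.3065583003819, 'k1': -0.006101786229177742, 'hand_eye': array([[ 0.0014, -0.9469, -0.3217,  0.0827],
       [ 1.    ,  0.0016, -0.0003,  0.001 ],
       [ 0.0008, -0.3217,  0.9469, -0.1414],
       [ 0.    ,  0.    ,  0.    ,  1.    ]])}
[ 0.411  -0.0474  0.109 ] [ 0.4576 -0.0067  0.121 ] [0.5106 0.0308 0.182 ] [0.5543 0.0692 0.07  ]
GO rotvec [ 0.     0.    -1.114] d [ 0.3829  0.3773 -0.1687] len 0.563 yawturn -1.114
```

Careful with the scale: shifts go in shares of 750 mm and turns go in shares of pi rad. That gives: 0.21 m is 0.28, 0.168 m is 0.224, -0.45 rad is -0.1432.

```bash
echo '[[0, 0, -0.0477, 0.056, 0.0293, -0.0187, 0.085], [0, 0, -0.0955, 0.112, 0.0587, -0.0373, 0.085], [0, 0, -0.1432, 0.168, 0.088, -0.056, 0.085], [0, 0, -0.191, 0.224, 0.1173, -0.0747, 0.085], [0, 0, -0.2387, 0.28, 0.1467, -0.0933, 0.085]]' | python3 -m handwheel
python3 -c "
from h import *
go(.5,.15,.33,.69)"
```

```text
time_s: 2.6
position: [0.3668, 0.3217, 0.299]
tool_rot: [-3.141, -0.001, 0.294]
contact_force: [0.1, -0.0, 0.3]
grip_width: 0.0846
gripper_force: 0.0
GO rotvec [-0.    -0.001 -0.396] d [ 0.0779  0.2029 -0.031 ] len 0.219 yawturn -0.396
```

To row units: 0.203 m is 0.2707, 0.164 m is 0.2187, -0.396 rad is -0.1261.

```bash
echo '[[0, 0, -0.0318, 0.0227, 0.0547, -0.008, 0.085], [0, 0, -0.0637, 0.044, 0.1093, -0.016, 0.085], [0, 0, -0.0955, 0.0667, 0.164, -0.024, 0.085], [0, 0, -0.1261, 0.088, 0.2187, -0.0333, 0.085], [0, 0, -0.1261, 0.104, 0.2707, -0.0413, 0.085]]' | python3 -m handwheel
echo '[[0, 0, 0, 0, 0, 0, 0.085], [0, 0, 0, 0, 0, 0, 0.085]]' | python3 -m handwheel
cat > look.py <<'E'
import sys,pickle
from h import *
np.set_printoptions(precision=3,suppress=True)
tag=sys.argv[1];C=cam('wrist')
p,d=viewer.snapshot('wrist');cv2.imwrite(f'pics/{tag}.png',p)
out={}
for t in sys.argv[2:]:
    out[t]=[(x['point'],x['confidence']) for x in viewer.spot_point('wrist',t)]
    print(t,[(np.round(a,1),round(b,2)) for a,b in out[t]])
pickle.dump((C,d,out),open(f'{tag}.pkl','wb'))
s=robot.get_state();print(s['time_s'],s['position'],s['tool_rot'])
E
python3 look.py wA mill cinnamon_jar cocoa_jar glass board side_tray
```

```text
time_s: 3.1
position: [0.4994, 0.149, 0.3295]
tool_rot: [3.141, -0.0, 0.686]
contact_force: [0.2, 0.1, 0.6]
grip_width: 0.085
gripper_force: 0.0
time_s: 3.3
position: [0.4987, 0.1501, 0.329]
tool_rot: [-3.141, 0.0, 0.681]
contact_force: [-0.5, 0.5, -0.9]
grip_width: 0.085
gripper_force: 0.0
mill [(array([384.4, 200.3]), 0.86), (array([367. ,  37.7]), 0.73)]
cinnamon_jar [(array([378.4, 264.4]), 0.63), (array([572.1, 276.3]), 0.56)]
cocoa_jar [(array([373.5, 233.5]), 0.75)]
glass [(array([387.7, 164.8]), 0.88), (array([522.3, 223. ]), 0.73)]
board [(array([378.7, 218.6]), 0.95)]
side_tray [(array([270.4, 110.7]), 0.69)]
3.65 [0.498 0.151 0.329] [-3.142 -0.     0.685]
```

View pics/wA.png

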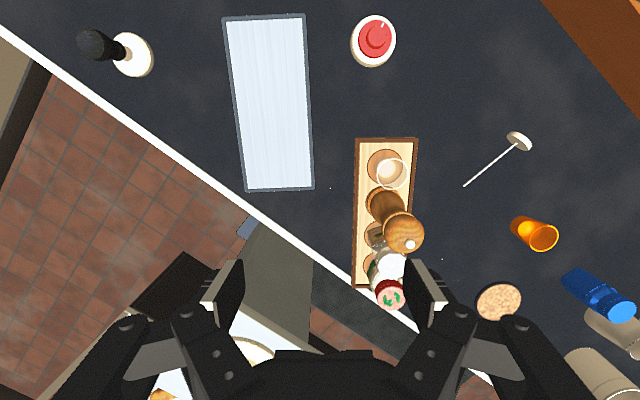

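Wrist view A shows the tray with corners near (223,17), (304,14), (314,188) and (246,191). On the board, from the far end, are the clear glass (388,170), mill head (404,235), cocoa cap (390,265) and red-capped cinnamon (390,295). I take a second view from above the board.

```bash
python3 -c "
from h import *
go(.43,-.03,.33,.69)"
```

```text
GO rotvec [-0.    -0.    -0.005] d [-0.1674  0.0975 -0.0008] len 0.194 yawturn -0.005
```

To row units: -0.167 m is -0.2227, -0.125 m is -0.1667.

```bash
echo '[[0, 0, 0, -0.056, 0.032, 0, 0.085], [0, 0, 0, -0.1107, 0.064, 0, 0.085], [0, 0, 0, -0.1667, 0.0973, 0, 0.085], [0, 0, 0, -0.2227, 0.1293, 0, 0.085], [0, 0, 0, -0.2227, 0.1293, 0, 0.085]]' | python3 -m handwheel
echo '[[0, 0, 0, 0, 0, 0, 0.085]]' | python3 -m handwheel
python3 look.py wB mill cinnamon_jar cocoa_jar glass board side_tray coaster
```

```text
time_s: 4.15
position: [0.4283, -0.0334, 0.3306]
tool_rot: [3.14, -0.002, 0.68]
contact_force: [-0.3, 0.5, 0.1]
grip_width: 0.0848
gripper_force: 0.0
time_s: 4.25
position: [0.4298, -0.0304, 0.3296]
tool_rot: [3.141, -0.001, 0.682]
contact_force: [0.8, -0.1, 0.0]
grip_width: 0.0847
gripper_force: 0.0
mill [(array([329.9, 100. ]), 0.62)]
cinnamon_jar [(array([327.1, 178.4]), 0.89), (array([547.5, 195.7]), 0.78)]
cocoa_jar [(array([323.7, 137.1]), 0.67), (array([439.1,  50.9]), 0.27)]
glass [(array([381.9, 227.2]), 0.96), (array([324.7,  53.9]), 0.74), (array([486. , 130.3]), 0.61)]
board [(array([327.8, 123.4]), 0.78)]
side_tray []
coaster [(array([462.2, 222.5]), 0.69), (array([325.4,  52.4]), 0.47)]
4.65 [ 0.43  -0.029  0.329] [-3.141  0.001  0.685]
```

View pics/wB.png

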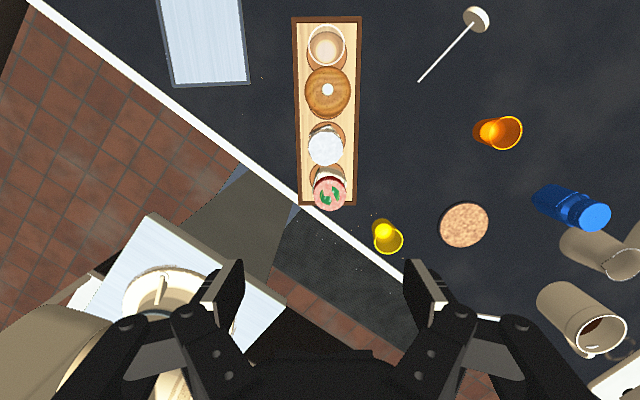

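View B, looking nearly straight down at the board, shows:
- glass rim (325,46)
- mill button (328,90)
- white cap (325,148)
- red cap (330,194)
- coaster (464,224)
- board corners (292,17), (362,17), (355,204), (301,206)

Yellow (386,237), orange (498,132) and blue (575,207) are clearly separate.

Run:
```python
from h import *
import pickle
np.set_printoptions(precision=4,suppress=True)
A,dA,oA=pickle.load(open('wA.pkl','rb'));B,dB,oB=pickle.load(open('wB.pkl','rb'));T=cam('top');S=cam('side')
print('mill button',tri([ray(A,(410,244)),ray(B,(328,89.5))]),'cin cap',tri([ray(A,(390,296)),ray(B,(330,193.5))]))
for n,pa,pb in [('mill',(384.4,200.3),(329.9,100)),('cin',(378.4,264.4),(327.1,178.4)),('cocoa',(373.5,233.5),(323.7,137.1)),('glass',(387.7,164.8),(324.7,53.9)),('board',(378.7,218.6),(327.8,123.4))]:
    print(n,'tri',tri([ray(A,pa),ray(B,pb)]),'z.012',at_z(A,pa,.012)[:2],at_z(B,pb,.012)[:2])
print('caps B z: cin',at_z(B,(330,193.5),.109),'cocoa',at_z(B,(325,148),.121),'mill',at_z(B,(328,89.5),.182),'glass rim',at_z(B,(325.5,46),.072), at_z(A,(391,172),.072))
b=[at_z(B,p,.015) for p in [(292,17),(362,17),(355,204),(301,206)]]
print('board',np.mean(b,0),b, [np.linalg.norm(b[i]-b[i-1]) for i in range(4)])
f=(b[0]+b[1]-b[2]-b[3]);print('yaw',np.arctan2(f[1],f[0]))
t=[at_z(A,p,.008) for p in [(223,17),(304,14),(314,187),(246,191)]]
print('tray',np.mean(t,0),t,[np.linalg.norm(t[i]-t[i-1]) for i in range(4)])
f=(t[0]+t[1]-t[2]-t[3]);print('yaw',np.arctan2(f[1],f[0]),'net',at_z(A,(270.4,110.7),.0))
print('coaster',at_z(B,(463.5,223.5),.006),at_z(B,(462.2,222.5),0),at_z(A,(498,301),.006))
print('coaster tri',tri([ray(B,(463.5,223.5)),ray(A,(498,301)),ray(T,(452.3,222.3))]))
for n,p in [('mill',(328,98)),('coaster',(463,223)),('cocoacap',(325,148)),('cincap',(330,193)),('board',(345,120))]:
    print(n,at_depth(B,p,dB[int(p[1]),int(p[0])]))
print('trayd',at_depth(A,(270,110),dA[110,270]))
```

```text
mill button [0.5109 0.0293 0.1763] cin cap [ 0.4137 -0.0551  0.1004]
mill tri [ 0.5119  0.0221 -0.0003] z.012 [0.5137 0.0266] [0.5109 0.0223]
cin tri [ 0.4122 -0.054   0.006 ] z.012 [ 0.4147 -0.0508] [ 0.4128 -0.0528]
cocoa tri [ 0.458  -0.0044  0.0076] z.012 [ 0.4556 -0.0011] [ 0.4617 -0.0056]
glass tri [0.5584 0.0671 0.0157] z.012 [0.5622 0.0646] [0.5551 0.0687]
board tri [ 0.4804  0.0024 -0.0079] z.012 [0.4826 0.0112] [0.4821 0.0027]
caps B z: cin [ 0.4162 -0.0535  0.109 ] cocoa [ 0.46   -0.0089  0.121 ] mill [0.5106 0.0292 0.182 ] glass rim [0.5546 0.0673 0.072 ] [0.5576 0.0716 0.072 ]
board [0.4854 0.006  0.015 ] [array([0.5617, 0.1335, 0.015 ]), array([0.6239, 0.0572, 0.015 ]), array([ 0.4088, -0.1181,  0.015 ]), array([ 0.3472, -0.0484,  0.015 ])] [np.float64(0.2811883842669171), np.float64(0.09845924683771172), np.float64(0.2774996251591804), np.float64(0.09302858962191875)]
yaw 0.6937154372416782
tray [0.5111 0.2629 0.008 ] [array([0.5692, 0.3917, 0.008 ]), array([0.6449, 0.3042, 0.008 ]), array([0.4548, 0.1348, 0.008 ]), array([0.3755, 0.221 , 0.008 ])] [np.float64(0.2581805977030702), np.float64(0.11569846634293163), np.float64(0.2546103634539992), np.float64(0.11713777471355624)]
yaw 0.7251766764716648 net [0.5076 0.266  0.    ]
coaster [ 0.5026 -0.2966  0.006 ] [ 0.5025 -0.2974  0.    ] [ 0.5019 -0.2956  0.006 ]
coaster tri [ 0.5014 -0.303  -0.0017]
mill [0.5052 0.0245 0.1684]
coaster [ 0.5027 -0.2963  0.0043]
cocoacap [ 0.46   -0.0089  0.1209]
cincap [ 0.4163 -0.0535  0.1069]
board [ 0.5032 -0.015   0.0109]
trayd [0.5085 0.2666 0.0041]
```

All measurements agree:
- mill (0.511, 0.029), cocoa (0.460, -0.009), cinnamon (0.415, -0.054), glass (0.556, 0.068); board yaw 0.69
- tray (0.511, 0.265), yaw 0.725
- coaster (0.502, -0.297)

The mill goes first.

```bash
python3 -c "
from h import *
go(.511,.0293,.20,.69)"
```

```text
GO rotvec [-0.     0.001 -0.005] d [0.0996 0.0056 0.1289] len 0.163 yawturn -0.005
```

To row units: 0.1 m is 0.1333, 0.085 m is 0.1133, -0.005 rad is -0.0016.

```bash
echo '[[0, 0, -0.0016, 0.0667, 0.004, 0, 0.085], [0, 0, -0.0016, 0.1333, 0.0075, 0, 0.085], [0, 0, -0.0016, 0.1333, 0.0075, 0.0533, 0.085], [0, 0, -0.0016, 0.1333, 0.0075, 0.1133, 0.085], [0, 0, -0.0016, 0.1333, 0.0075, 0.1133, 0.085]]' | python3 -m handwheel
echo '[[0, 0, 0, 0, 0, 0, 0.085], [0, 0, 0, 0, 0, 0, 0.085]]' | python3 -m handwheel
python3 -c "
from h import *
go(.511,.0293,.131,.69)"
```

```text
time_s: 5.15
position: [0.5063, 0.0287, 0.2362]
tool_rot: [-3.133, 0.015, 0.689]
contact_force: [-0.9, -0.0, 0.3]
grip_width: 0.0849
gripper_force: 0.0
time_s: 5.35
position: [0.5132, 0.029, 0.2479]
tool_rot: [3.138, -0.006, 0.689]
contact_force: [0.3, 0.2, 0.4]
grip_width: 0.0848
gripper_force: 0.0
GO rotvec [ 0.004 -0.006 -0.001] d [-0.0022 -0.002   0.1169] len 0.117 yawturn -0.001
```

```bash
echo '[[0, 0, 0, -0.0013, -0.0013, 0.04, 0.085], [0, 0, 0, -0.0013, -0.0013, 0.08, 0.085], [0, 0, 0, -0.0013, -0.0013, 0.12, 0.085], [0, 0, 0, -0.0013, -0.0013, 0.1507, 0.085], [0, 0, 0, -0.0013, -0.0013, 0.1507, 0.085]]' | python3 -m handwheel
echo '[[0, 0, 0, 0, 0, 0, 0.085], [0, 0, 0, 0, 0, 0, 0.085]]' | python3 -m handwheel
python3 -c "
from h import *
go(.511,.0293,.131,.69)"
```

```text
time_s: 5.85
position: [0.5098, 0.0291, 0.1311]
tool_rot: [-3.141, 0.001, 0.688]
contact_force: [-0.0, 0.3, 0.1]
grip_width: 0.0846
gripper_force: 0.0
time_s: 6.05
position: [0.5118, 0.0294, 0.134]
tool_rot: [3.139, -0.005, 0.689]
contact_force: [0.0, 0.8, 0.4]
grip_width: 0.085
gripper_force: 0.0
GO rotvec [ 0.002 -0.005 -0.001] d [-0.0007 -0.0004  0.003 ] len 0.003 yawturn -0.001
```

To row units: 0.002 m is 0.0027.

```bash
echo '[[0, 0, 0, 0, 0, 0.0027, 0.04], [0, 0, 0, 0, 0, 0.0027, 0.04], [0, 0, 0, 0, 0, 0.0027, 0.04], [0, 0, 0, 0, 0, 0.0027, 0.04], [0, 0, 0, 0, 0, 0.0027, 0.04]]' | python3 -m handwheel 40
echo '[[0, 0, 0, 0, 0, 0, 0.04], [0, 0, 0, 0, 0, 0, 0.04], [0, 0, 0, 0, 0, 0, 0.04]]' | python3 -m handwheel
```

```text
time_s: 6.55
position: [0.5105, 0.029, 0.13]
tool_rot: [3.14, -0.001, 0.689]
contact_force: [1.0, 0.0, 4.8]
grip_width: 0.046
gripper_force: 41.2
time_s: 6.85
position: [0.5106, 0.029, 0.13]
tool_rot: [3.14, -0.002, 0.689]
contact_force: [0.1, -0.3, 5.8]
grip_width: 0.0463
gripper_force: 41.2
```

To row units: -0.05 m is -0.0667, -0.03 m is -0.04.

```bash
echo '[[0, 0, 0, 0, 0, -0.0133, 0.04], [0, 0, 0, 0, 0, -0.04, 0.04], [0, 0, 0, 0, 0, -0.0667, 0.04], [0, 0, 0, 0, 0, -0.0667, 0.04], [0, 0, 0, 0, 0, -0.0667, 0.04]]' | python3 -m handwheel
python3 - <<'E'
from h import *
p,d=viewer.snapshot('wrist');cv2.imwrite('pics/m1.png',p)
p,d=viewer.snapshot('side');cv2.imwrite('pics/m1s.png',np.hstack([cv2.resize(p[120:300,230:430],(400,360)),]))
for k in (-.08,0,.08): print(.511+k*np.cos(.725),.265+k*np.sin(.725))
go(.511+.08*np.cos(.725),.265+.08*np.sin(.725),.180,.72)
E
```

```text
time_s: 7.35
position: [0.5093, 0.0292, 0.1786]
tool_rot: [-3.14, 0.0, 0.688]
contact_force: [-0.1, -0.8, -2.9]
grip_width: 0.0461
gripper_force: 41.4
0.4511200462427068 0.21194916458693203
0.511 0.265
0.5708799537572933 0.318050835413068
GO rotvec [-0.002  0.002 -0.032] d [ 0.2316 -0.1838 -0.0025] len 0.296 yawturn -0.032
```

View pics/m1s.png

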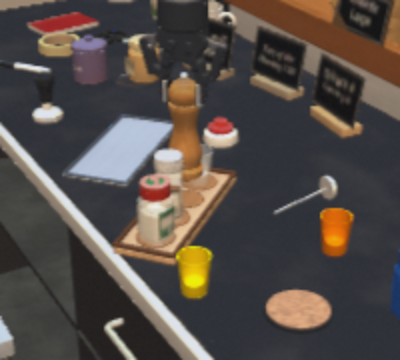

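The side view shows the mill hanging upright in the gripper just above its circle (at about (185,130) in the crop). I go sideways first to clear the glass.

To row units: -0.15 m is -0.2, -0.13 m is -0.1733, -0.032 rad is -0.0102.

```bash
echo '[[0, 0, 0, 0, -0.0467, -0.0133, 0.04], [0, 0, 0, 0, -0.1, -0.0133, 0.04], [0, 0, -0.0032, 0.0467, -0.14, -0.0133, 0.04], [0, 0, -0.0064, 0.1, -0.1733, -0.0133, 0.04], [0, 0, -0.0102, 0.1533, -0.2, -0.0133, 0.04]]' | python3 -m handwheel
echo '[[0, 0, 0, 0.0533, -0.016, 0.0067, 0.04], [0, 0, 0, 0.1067, -0.032, 0.0107, 0.04], [0, 0, 0, 0.1467, -0.04, 0.0133, 0.04], [0, 0, 0, 0.1547, -0.044, 0.0133, 0.04], [0, 0, 0, 0.1547, -0.044, 0.0133, 0.04]]' | python3 -m handwheel
python3 -c "
from h import *
go(.571,.318,.124,.72)"
```

```text
time_s: 7.95
position: [0.5025, 0.2196, 0.1884]
tool_rot: [-3.141, 0.001, 0.722]
contact_force: [-0.4, 0.5, -1.4]
grip_width: 0.0467
gripper_force: 41.8
time_s: 8.45
position: [0.5682, 0.3197, 0.1767]
tool_rot: [-3.141, 0.004, 0.721]
contact_force: [-0.6, -1.0, -2.0]
grip_width: 0.0462
gripper_force: 41.8
GO rotvec [-0.     0.004  0.001] d [0.0012 0.0031 0.0527] len 0.053 yawturn 0.001
```

To row units: 0.0515 m is 0.0687, 0.05 m is 0.0667.

```bash
echo '[[0, 0, 0, 0.0013, 0.004, 0.0267, 0.04], [0, 0, 0, 0.0013, 0.004, 0.0533, 0.04], [0, 0, 0, 0.0013, 0.004, 0.064, 0.04], [0, 0, 0, 0.0013, 0.004, 0.0667, 0.04], [0, 0, 0, 0.0013, 0.004, 0.0687, 0.04]]' | python3 -m handwheel
echo '[[0, 0, 0, 0, 0, 0.0013, 0.04], [0, 0, 0, 0, 0, 0.0013, 0.04]]' | python3 -m handwheel
```

```text
time_s: 8.95
position: [0.5716, 0.3174, 0.1286]
tool_rot: [3.141, -0.001, 0.721]
contact_force: [-0.5, 0.2, -0.4]
grip_width: 0.0462
gripper_force: 41.8
time_s: 9.15
position: [0.5717, 0.3178, 0.1274]
tool_rot: [3.141, -0.001, 0.721]
contact_force: [0.7, -0.1, -2.7]
grip_width: 0.0462
gripper_force: 41.8
```

Not yet in contact (about 5 mm to go).

To row units: 0.003 m is 0.004, 0.002 m is 0.0027.

```bash
echo '[[0, 0, 0, 0, 0, 0.0027, 0.04], [0, 0, 0, 0, 0, 0.004, 0.04], [0, 0, 0, 0, 0, 0.004, 0.04]]' | python3 -m handwheel
echo '[[0, 0, 0, 0, 0, 0.0013, 0.04], [0, 0, 0, 0, 0, 0.002, 0.04], [0, 0, 0, 0, 0, 0.002, 0.04]]' | python3 -m handwheel
```

```text
time_s: 9.45
position: [0.5713, 0.3176, 0.1234]
tool_rot: [-3.142, 0.0, 0.721]
contact_force: [-0.3, 0.7, -1.9]
grip_width: 0.0466
gripper_force: 41.8
time_s: 9.75
position: [0.5719, 0.318, 0.1231]
tool_rot: [3.141, -0.002, 0.721]
contact_force: [-0.0, 1.2, 2.2]
grip_width: 0.0462
gripper_force: 42.1
```

To row units: -0.11 m is -0.1467, -0.07 m is -0.0933.

```bash
echo '[[0, 0, 0, 0, 0, 0, 0.085], [0, 0, 0, 0, 0, 0, 0.085], [0, 0, 0, 0, 0, 0, 0.085], [0, 0, 0, 0, 0, 0, 0.085], [0, 0, 0, 0, 0, 0, 0.085]]' | python3 -m handwheel
echo '[[0, 0, 0, 0, 0, -0.04, 0.085], [0, 0, 0, 0, 0, -0.0933, 0.085], [0, 0, 0, 0, 0, -0.1467, 0.085], [0, 0, 0, 0, 0, -0.1467, 0.085], [0, 0, 0, 0, 0, -0.1467, 0.085]]' | python3 -m handwheel
python3 look.py m2 mill side_tray
python3 -c "
from h import *
go(.460,-.009,.235,.69)"
```

```text
time_s: 10.25
position: [0.5714, 0.3176, 0.122]
tool_rot: [3.142, 0.0, 0.721]
contact_force: [0.2, -0.3, -0.2]
grip_width: 0.0847
gripper_force: 0.0
time_s: 10.75
position: [0.5717, 0.318, 0.2333]
tool_rot: [-3.141, -0.003, 0.721]
contact_force: [0.7, 0.7, -1.4]
grip_width: 0.0848
gripper_force: 0.0
mill [(array([324.7, 172.3]), 0.8)]
side_tray [(array([322.6, 229.6]), 0.86)]
10.9 [0.571 0.317 0.231] [-3.141  0.003  0.721]
GO rotvec [-0.     0.003  0.031] d [-0.2986  0.1721 -0.0037] len 0.345 yawturn 0.031
```

View pics/m2.png

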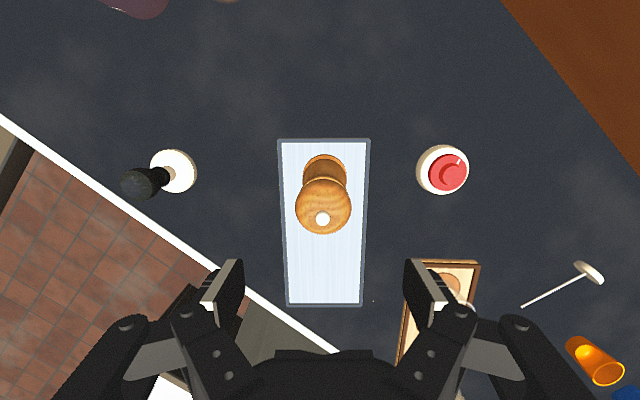

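The mill stands upright at the far end of the tray (head (323,205), foot (324,172)) and the timer is clear. Cocoa is next.

To row units: -0.19 m is -0.2533, -0.15 m is -0.2, 0.031 rad is 0.0099.

```bash
echo '[[0, 0, 0, -0.04, 0.0227, -0.004, 0.085], [0, 0, 0.0032, -0.0933, 0.0533, -0.004, 0.085], [0, 0, 0.0064, -0.1467, 0.084, -0.004, 0.085], [0, 0, 0.0095, -0.2, 0.1147, -0.004, 0.085], [0, 0, 0.0099, -0.2533, 0.1453, -0.004, 0.085]]' | python3 -m handwheel
echo '[[0, 0, 0, -0.0533, 0.0293, 0, 0.085], [0, 0, 0, -0.1067, 0.0587, 0, 0.085], [0, 0, 0, -0.14, 0.0787, 0, 0.085], [0, 0, 0, -0.1453, 0.084, 0, 0.085], [0, 0, 0, -0.1453, 0.084, 0, 0.085]]' | python3 -m handwheel
echo '[[0, 0, 0, 0, 0, 0, 0.085], [0, 0, 0, 0, 0, 0, 0.085]]' | python3 -m handwheel
python3 -c "
from h import *
go(.460,-.009,.083,.69)"
```

```text
time_s: 11.4
position: [0.4991, 0.1085, 0.234]
tool_rot: [-3.141, 0.002, 0.69]
contact_force: [1.4, 0.4, 0.5]
grip_width: 0.0848
gripper_force: 0.0
time_s: 11.9
position: [0.456, -0.0083, 0.2346]
tool_rot: [-3.141, 0.001, 0.688]
contact_force: [-0.3, 0.1, 0.6]
grip_width: 0.0851
gripper_force: 0.0
time_s: 12.1
position: [0.4568, -0.0068, 0.2346]
tool_rot: [-3.141, 0.001, 0.691]
contact_force: [0.4, -0.2, -0.5]
grip_width: 0.0852
gripper_force: 0.0
GO rotvec [-0.     0.001  0.001] d [0.0012 0.0038 0.1516] len 0.152 yawturn 0.001
```

To row units: 0.1515 m is 0.202, 0.14 m is 0.1867.

```bash
echo '[[0, 0, 0, 0.0013, 0.0053, 0.04, 0.085], [0, 0, 0, 0.0013, 0.0053, 0.0933, 0.085], [0, 0, 0, 0.0013, 0.0053, 0.1467, 0.085], [0, 0, 0, 0.0013, 0.0053, 0.1867, 0.085], [0, 0, 0, 0.0013, 0.0053, 0.202, 0.085]]' | python3 -m handwheel
echo '[[0, 0, 0, 0, 0, 0, 0.085], [0, 0, 0, 0, 0, 0, 0.085], [0, 0, 0, 0, 0, 0, 0.038], [0, 0, 0, 0, 0, 0, 0.038], [0, 0, 0, 0, 0, 0, 0.038]]' | python3 -m handwheel 30
echo '[[0, 0, 0, 0, 0, 0, 0.038], [0, 0, 0, 0, 0, 0, 0.038], [0, 0, 0, 0, 0, 0, 0.038]]' | python3 -m handwheel
echo '[[0, 0, 0, 0, 0, -0.0267, 0.038], [0, 0, 0, 0, 0, -0.0667, 0.038], [0, 0, 0, 0, 0, -0.12, 0.038], [0, 0, 0, 0, 0, -0.12, 0.038]]' | python3 -m handwheel
python3 -c "
from h import *
go(.511,.265,.083,.721)
go(.511-.08*np.cos(.725),.265-.08*np.sin(.725),.083,.721)"
```

```text
time_s: 12.6
position: [0.4578, -0.0096, 0.0802]
tool_rot: [-3.139, 0.005, 0.69]
contact_force: [-0.2, -0.3, 0.3]
grip_width: 0.0846
gripper_force: 0.0
time_s: 13.1
position: [0.4606, -0.0098, 0.0847]
tool_rot: [3.141, -0.002, 0.69]
contact_force: [-0.6, 2.0, 7.6]
grip_width: 0.0461
gripper_force: 29.8
time_s: 13.4
position: [0.4607, -0.0098, 0.0848]
tool_rot: [3.14, -0.002, 0.69]
contact_force: [-0.8, 1.5, 6.2]
grip_width: 0.0465
gripper_force: 30.4
time_s: 13.8
position: [0.463, -0.0099, 0.1789]
tool_rot: [3.136, -0.008, 0.69]
contact_force: [2.0, 0.1, -1.3]
grip_width: 0.0461
gripper_force: 31.1
GO rotvec [ 0.006 -0.008 -0.031] d [ 0.2112 -0.182   0.0967] len 0.295 yawturn -0.031
GO rotvec [ 0.006 -0.008 -0.031] d [ 0.1313 -0.1792  0.096 ] len 0.242 yawturn -0.031
```

To row units: 0.145 m is 0.1933, -0.125 m is -0.1667, -0.031 rad is -0.0099.

```bash
echo '[[0, 0, 0, 0.0333, -0.0293, 0, 0.038], [0, 0, 0, 0.0733, -0.0627, 0, 0.038], [0, 0, -0.0032, 0.1133, -0.0973, 0, 0.038], [0, 0, -0.0064, 0.1533, -0.1333, 0, 0.038], [0, 0, -0.0099, 0.1933, -0.1667, 0, 0.038]]' | python3 -m handwheel
echo '[[0, 0, 0, 0.0387, -0.0347, 0, 0.038], [0, 0, 0, 0.0773, -0.0667, 0, 0.038], [0, 0, 0, 0.088, -0.0787, 0, 0.038], [0, 0, 0, 0.088, -0.0787, 0, 0.038], [0, 0, 0, 0.088, -0.0787, 0, 0.038]]' | python3 -m handwheel
python3 -c "
from h import *
go(.511,.265,.078,.721)"
```

```text
time_s: 14.3
position: [0.4918, 0.1802, 0.1732]
tool_rot: [-3.141, 0.0, 0.721]
contact_force: [1.2, -0.7, -0.6]
grip_width: 0.0462
gripper_force: 31.1
time_s: 14.8
position: [0.5025, 0.2659, 0.1732]
tool_rot: [-3.142, 0.001, 0.721]
contact_force: [-0.2, 0.4, -1.1]
grip_width: 0.0461
gripper_force: 31.1
GO rotvec [-0.     0.001 -0.   ] d [0.0059 0.0063 0.0952] len 0.096 yawturn -0.0
```

To row units: 0.091 m is 0.1213, 0.089 m is 0.1187.

```bash
echo '[[0, 0, 0, 0.004, 0.004, 0.0267, 0.038], [0, 0, 0, 0.008, 0.008, 0.0667, 0.038], [0, 0, 0, 0.008, 0.008, 0.1067, 0.038], [0, 0, 0, 0.008, 0.008, 0.1187, 0.038], [0, 0, 0, 0.008, 0.008, 0.1213, 0.038]]' | python3 -m handwheel
echo '[[0, 0, 0, 0, 0, 0.002, 0.038], [0, 0, 0, 0, 0, 0.004, 0.038], [0, 0, 0, 0, 0, 0.004, 0.038]]' | python3 -m handwheel
echo '[[0, 0, 0, 0, 0, 0.0013, 0.038], [0, 0, 0, 0, 0, 0.002, 0.038], [0, 0, 0, 0, 0, 0.002, 0.038]]' | python3 -m handwheel
```

```text
time_s: 15.3
position: [0.5109, 0.2645, 0.0821]
tool_rot: [3.141, 0.002, 0.72]
contact_force: [0.0, -0.4, -0.2]
grip_width: 0.046
gripper_force: 31.2
time_s: 15.6
position: [0.5118, 0.2664, 0.0808]
tool_rot: [3.142, -0.002, 0.721]
contact_force: [0.1, -1.0, -0.3]
grip_width: 0.0458
gripper_force: 31.2
time_s: 15.9
position: [0.5113, 0.266, 0.0782]
tool_rot: [-3.142, -0.0, 0.721]
contact_force: [-0.0, 0.0, -1.7]
grip_width: 0.0456
gripper_force: 31.2
```

To row units: 0.0015 m is 0.002, 0.001 m is 0.0013.

```bash
echo '[[0, 0, 0, 0, 0, 0.0013, 0.038], [0, 0, 0, 0, 0, 0.002, 0.038], [0, 0, 0, 0, 0, 0.002, 0.038]]' | python3 -m handwheel
echo '[[0, 0, 0, 0, 0, 0.0013, 0.038], [0, 0, 0, 0, 0, 0.0013, 0.038], [0, 0, 0, 0, 0, 0.0013, 0.038]]' | python3 -m handwheel
```

```text
time_s: 16.2
position: [0.512, 0.2664, 0.0779]
tool_rot: [3.141, -0.002, 0.721]
contact_force: [-1.4, 0.1, 5.0]
grip_width: 0.0463
gripper_force: 31.8
time_s: 16.5
position: [0.5124, 0.2666, 0.0779]
tool_rot: [3.141, -0.004, 0.721]
contact_force: [-2.8, -0.2, 9.7]
grip_width: 0.0459
gripper_force: 32.3
```

Contact. I release, then go to the cinnamon jar.

To row units: -0.001 m is -0.0013.

```bash
echo '[[0, 0, 0, 0, 0, -0.0013, 0.085], [0, 0, 0, 0, 0, -0.0013, 0.085], [0, 0, 0, 0, 0, -0.0013, 0.085], [0, 0, 0, 0, 0, -0.0013, 0.085], [0, 0, 0, 0, 0, -0.0013, 0.085]]' | python3 -m handwheel
echo '[[0, 0, 0, 0, 0, -0.04, 0.085], [0, 0, 0, 0, 0, -0.0933, 0.085], [0, 0, 0, 0, 0, -0.16, 0.085], [0, 0, 0, 0, 0, -0.1733, 0.085], [0, 0, 0, 0, 0, -0.1733, 0.085]]' | python3 -m handwheel
python3 -c "
from h import *
go(.4155,-.0535,.21,.69)"
```

```text
time_s: 17.0
position: [0.5113, 0.2659, 0.0764]
tool_rot: [3.142, 0.0, 0.721]
contact_force: [0.3, -0.1, -0.3]
grip_width: 0.0853
gripper_force: 0.0
time_s: 17.5
position: [0.5124, 0.2668, 0.2093]
tool_rot: [3.141, -0.006, 0.721]
contact_force: [0.2, -0.0, -1.4]
grip_width: 0.0852
gripper_force: 0.0
GO rotvec [ 0.    -0.006  0.031] d [-0.2842  0.1767 -0.0022] len 0.335 yawturn 0.031
```

To row units: -0.195 m is -0.26, -0.155 m is -0.2067, 0.031 rad is 0.0099.

```bash
echo '[[0, 0, 0, -0.0467, 0.0293, 0, 0.085], [0, 0, 0.0032, -0.1, 0.0613, 0, 0.085], [0, 0, 0.0064, -0.1533, 0.0947, 0, 0.085], [0, 0, 0.0095, -0.2067, 0.128, 0, 0.085], [0, 0, 0.0099, -0.26, 0.16, 0, 0.085]]' | python3 -m handwheel
echo '[[0, 0, 0, -0.0467, 0.0293, 0, 0.085], [0, 0, 0, -0.0933, 0.0587, 0, 0.085], [0, 0, 0, -0.116, 0.072, 0, 0.085], [0, 0, 0, -0.116, 0.072, 0, 0.085], [0, 0, 0, -0.116, 0.072, 0, 0.085]]' | python3 -m handwheel
echo '[[0, 0, 0, 0, 0, 0, 0.085]]' | python3 -m handwheel
python3 look.py c1 cinnamon_jar
python3 -c "
from h import *
go(.4155,-.0535,.072,.69)"
```

```text
time_s: 18.0
position: [0.4423, 0.0454, 0.2051]
tool_rot: [-3.141, 0.002, 0.69]
contact_force: [0.3, -0.1, -0.3]
grip_width: 0.0848
gripper_force: 0.0
time_s: 18.5
position: [0.4106, -0.0501, 0.2056]
tool_rot: [-3.14, 0.001, 0.688]
contact_force: [1.2, 0.4, -0.4]
grip_width: 0.0845
gripper_force: 0.0
time_s: 18.6
position: [0.4112, -0.0494, 0.2059]
tool_rot: [-3.141, 0.001, 0.69]
contact_force: [-0.1, -0.2, 0.6]
grip_width: 0.085
gripper_force: 0.0
cinnamon_jar [(array([327.5, 181. ]), 0.82), (array([615.2, 206.6]), 0.67)]
18.7 [ 0.411 -0.049  0.206] [-3.141  0.001  0.691]
GO rotvec [-0.     0.001  0.001] d [0.0005 0.006  0.1342] len 0.134 yawturn 0.001
```

View pics/c1.png

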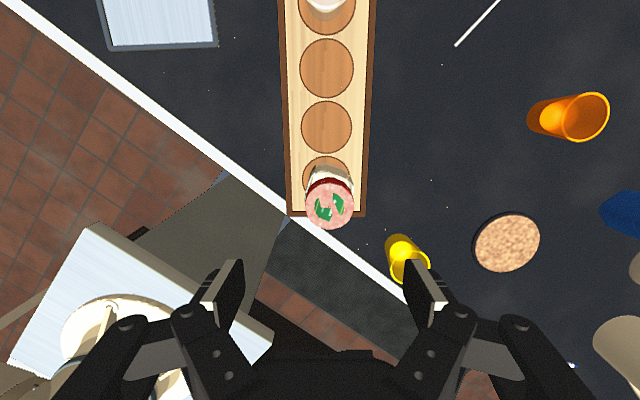

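The two vacated circles show at (326,127) and (326,68) and the red cap at (329,203). The yellow glass (407,258) is clear of the fingers.

```bash
python3 - <<'E'
from h import *
import pickle
np.set_printoptions(precision=4,suppress=True)
C,d,o=pickle.load(open('c1.pkl','rb'))
print('circles',at_z(C,(326.5,127),.012),at_z(C,(326.5,68),.012),'cap',at_z(C,(329.5,203),.109),at_depth(C,(329.5,203),d[203,329]),'coaster',at_z(C,(507,243.5),.006))
E
echo '[[0, 0, 0, 0, 0.008, 0.04, 0.085], [0, 0, 0, 0, 0.008, 0.0933, 0.085], [0, 0, 0, 0, 0.008, 0.1467, 0.085], [0, 0, 0, 0, 0.008, 0.1733, 0.085], [0, 0, 0, 0, 0.008, 0.1787, 0.085]]' | python3 -m handwheel
echo '[[0, 0, 0, 0, 0, 0, 0.085], [0, 0, 0, 0, 0, 0, 0.085], [0, 0, 0, 0, 0, 0, 0.04], [0, 0, 0, 0, 0, 0, 0.04], [0, 0, 0, 0, 0, 0, 0.04]]' | python3 -m handwheel 30
echo '[[0, 0, 0, 0, 0, 0, 0.04], [0, 0, 0, 0, 0, 0, 0.04], [0, 0, 0, 0, 0, 0, 0.04]]' | python3 -m handwheel
echo '[[0, 0, 0, 0, 0, -0.0267, 0.04], [0, 0, 0, 0, 0, -0.0667, 0.04], [0, 0, 0, 0, 0, -0.12, 0.04], [0, 0, 0, 0, 0, -0.1333, 0.04]]' | python3 -m handwheel
python3 -c "
from h import *
go(.451,.212,.172,.721)"
```

```text
circles [ 0.4617 -0.0124  0.012 ] [0.5094 0.0273 0.012 ] cap [ 0.4166 -0.0524  0.109 ] [ 0.4167 -0.0523  0.1094] coaster [ 0.5006 -0.2986  0.006 ]
time_s: 19.2
position: [0.4132, -0.0542, 0.0702]
tool_rot: [-3.139, 0.005, 0.69]
contact_force: [0.8, -0.4, -0.0]
grip_width: 0.085
gripper_force: 0.0
time_s: 19.7
position: [0.4158, -0.0544, 0.0737]
tool_rot: [3.14, -0.002, 0.69]
contact_force: [-1.4, 1.0, 8.2]
grip_width: 0.0476
gripper_force: 29.6
time_s: 20.0
position: [0.4158, -0.0544, 0.0738]
tool_rot: [3.14, -0.002, 0.69]
contact_force: [-1.2, 1.1, 6.2]
grip_width: 0.0476
gripper_force: 29.9
time_s: 20.4
position: [0.4173, -0.0546, 0.177]
tool_rot: [3.137, -0.006, 0.69]
contact_force: [1.0, -0.0, -1.2]
grip_width: 0.0468
gripper_force: 31.1
GO rotvec [ 0.005 -0.006 -0.031] d [ 0.1956 -0.1842  0.0053] len 0.269 yawturn -0.031
```

To row units: 0.145 m is 0.1933, 0.115 m is 0.1533, -0.031 rad is -0.0099.

```bash
echo '[[0, 0, 0, 0.0333, -0.032, 0, 0.04], [0, 0, 0, 0.0733, -0.0693, 0, 0.04], [0, 0, -0.0032, 0.1133, -0.1067, 0, 0.04], [0, 0, -0.0064, 0.1533, -0.144, 0, 0.04], [0, 0, -0.0099, 0.1933, -0.1813, 0, 0.04]]' | python3 -m handwheel
echo '[[0, 0, 0, 0.0333, -0.0333, 0, 0.04], [0, 0, 0, 0.0667, -0.0613, 0, 0.04], [0, 0, 0, 0.0667, -0.0613, 0, 0.04], [0, 0, 0, 0.0667, -0.0613, 0, 0.04]]' | python3 -m handwheel
python3 -c "
from h import *
go(.451,.212,.067,.721)"
```

```text
time_s: 20.9
position: [0.44, 0.1443, 0.1724]
tool_rot: [-3.141, 0.0, 0.721]
contact_force: [1.5, -0.4, -1.1]
grip_width: 0.0475
gripper_force: 31.2
time_s: 21.3
position: [0.4472, 0.2106, 0.1719]
tool_rot: [-3.141, 0.002, 0.722]
contact_force: [0.2, -0.8, -1.1]
grip_width: 0.0472
gripper_force: 31.2
GO rotvec [-0.     0.002  0.001] d [0.004  0.0015 0.1049] len 0.105 yawturn 0.001
```

Careful with the scale: shifts go in shares of 750 mm and turns go in shares of pi rad. That gives: 0.103 m is 0.1373, 0.101 m is 0.1347.

```bash
echo '[[0, 0, 0, 0.004, 0.0013, 0.0267, 0.04], [0, 0, 0, 0.004, 0.0013, 0.08, 0.04], [0, 0, 0, 0.004, 0.0013, 0.12, 0.04], [0, 0, 0, 0.004, 0.0013, 0.1347, 0.04], [0, 0, 0, 0.004, 0.0013, 0.1373, 0.04]]' | python3 -m handwheel
echo '[[0, 0, 0, 0, 0, 0.0013, 0.04], [0, 0, 0, 0, 0, 0.002, 0.04], [0, 0, 0, 0, 0, 0.002, 0.04]]' | python3 -m handwheel
echo '[[0, 0, 0, 0, 0, 0.0013, 0.04], [0, 0, 0, 0, 0, 0.002, 0.04], [0, 0, 0, 0, 0, 0.002, 0.04]]' | python3 -m handwheel
```

```text
time_s: 21.8
position: [0.45, 0.2102, 0.0688]
tool_rot: [3.141, 0.003, 0.72]
contact_force: [-0.1, 0.6, -0.9]
grip_width: 0.0474
gripper_force: 31.3
time_s: 22.1
position: [0.4512, 0.212, 0.0694]
tool_rot: [3.141, -0.002, 0.721]
contact_force: [-0.1, 0.4, -0.7]
grip_width: 0.0475
gripper_force: 31.3
time_s: 22.4
position: [0.4507, 0.2117, 0.067]
tool_rot: [3.142, -0.001, 0.721]
contact_force: [0.4, 0.3, 0.5]
grip_width: 0.0475
gripper_force: 31.5
```

To row units: 0.001 m is 0.0013.

```bash
echo '[[0, 0, 0, 0, 0, 0.0013, 0.04], [0, 0, 0, 0, 0, 0.0013, 0.04], [0, 0, 0, 0, 0, 0.0013, 0.04]]' | python3 -m handwheel
echo '[[0, 0, 0, 0, 0, 0, 0.085], [0, 0, 0, 0, 0, 0, 0.085], [0, 0, 0, 0, 0, 0, 0.085], [0, 0, 0, 0, 0, 0, 0.085], [0, 0, 0, 0, 0, 0, 0.085]]' | python3 -m handwheel
echo '[[0, 0, 0, 0, 0, -0.04, 0.085], [0, 0, 0, 0, 0, -0.0933, 0.085], [0, 0, 0, 0, 0, -0.16, 0.085], [0, 0, 0, 0, 0, -0.2, 0.085], [0, 0, 0, 0, 0, -0.2, 0.085]]' | python3 -m handwheel
python3 look.py t1 cinnamon_jar cocoa_jar mill glass side_tray
python3 -c "
from h import *
go(.49,.012,.22,.69)"
```

```text
time_s: 22.7
position: [0.4512, 0.2123, 0.0669]
tool_rot: [3.141, -0.002, 0.721]
contact_force: [-1.9, -0.0, 7.2]
grip_width: 0.0474
gripper_force: 32.1
time_s: 23.2
position: [0.4505, 0.2114, 0.0655]
tool_rot: [3.142, 0.0, 0.721]
contact_force: [0.1, 0.4, 0.2]
grip_width: 0.0851
gripper_force: 0.0
time_s: 23.7
position: [0.4528, 0.2127, 0.2208]
tool_rot: [3.14, -0.01, 0.721]
contact_force: [0.2, -0.2, 0.6]
grip_width: 0.0853
gripper_force: 0.0
cinnamon_jar [(array([321.3, 180.1]), 0.71)]
cocoa_jar [(array([320.7, 115.2]), 0.74), (array([456.7, 187.4]), 0.61)]
mill [(array([327.1,  41.7]), 0.59), (array([582.7, 192.9]), 0.38)]
glass [(array([613.2, 267.1]), 0.89), (array([460.3, 189.5]), 0.88)]
side_tray []
24.0 [0.45  0.211 0.214] [-3.141  0.003  0.72 ]
GO rotvec [-0.     0.003  0.03 ] d [-0.1012  0.176  -0.0055] len 0.203 yawturn 0.03
```

View pics/t1.png

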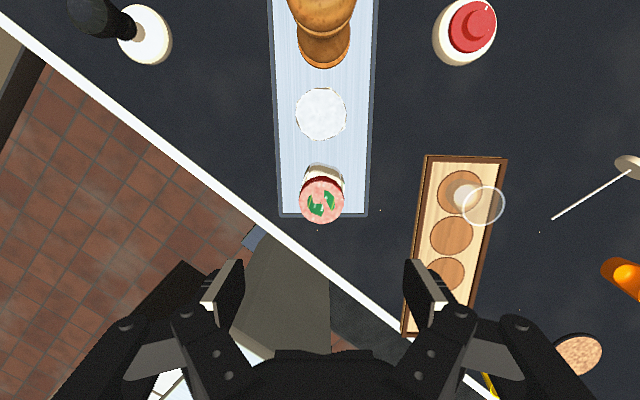

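All three stand upright on the tray in a row (mill (325,40), white cap (321,113), red cap (322,200)). The glass is still on its circle (rim (483,206)). I go for the glass with one closer look first.

To row units: 0.176 m is 0.2347, 0.155 m is 0.2067, 0.03 rad is 0.0095.

```bash
echo '[[0, 0, 0.0032, -0.0267, 0.0467, 0, 0.085], [0, 0, 0.0064, -0.0573, 0.1, -0.0067, 0.085], [0, 0, 0.0095, -0.088, 0.1533, -0.0067, 0.085], [0, 0, 0.0095, -0.12, 0.2067, -0.0067, 0.085], [0, 0, 0.0095, -0.1347, 0.2347, -0.0067, 0.085]]' | python3 -m handwheel
echo '[[0, 0, 0, 0, 0, 0, 0.085], [0, 0, 0, 0, 0, 0, 0.085]]' | python3 -m handwheel
python3 look.py g1 glass
python3 - <<'E'
from h import *
p=cv2.imread('pics/g1.png');cv2.imwrite('pics/g1c.png',cv2.resize(p[60:260,230:430],(600,600)))
E
```

```text
time_s: 24.5
position: [0.4904, 0.0096, 0.2199]
tool_rot: [-3.141, 0.002, 0.689]
contact_force: [0.2, 0.9, -0.1]
grip_width: 0.085
gripper_force: 0.0
time_s: 24.7
position: [0.4904, 0.0121, 0.2198]
tool_rot: [-3.141, 0.002, 0.689]
contact_force: [-1.1, 0.4, 0.9]
grip_width: 0.085
gripper_force: 0.0
glass [(array([513.1, 195.5]), 0.94), (array([322.7, 104. ]), 0.68), (array([386.7, 298.4]), 0.64)]
24.8 [0.49  0.013 0.22 ] [-3.141  0.001  0.691]
```

View pics/g1c.png

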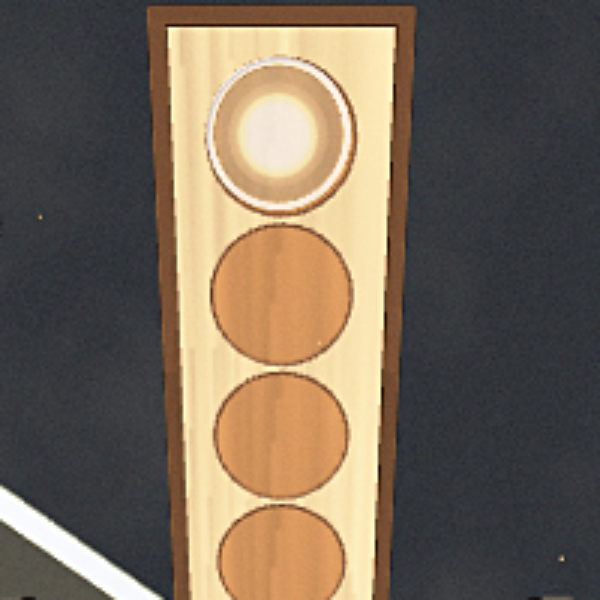

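The clear glass stands inside its circle, rim centre at crop (281,135) = image (323.7,105). The three near circles are empty.

Run:
```python
from h import *
import pickle
np.set_printoptions(precision=4,suppress=True)
C,d,o=pickle.load(open('g1.pkl','rb'))
for n,p,z in [('rim',(323.7,105),.072),('foot',(322.7,104),.012),('c_mill',(324,158),.012),('c_cocoa',(324,205),.012),('c_cin',(324,247.7),.012)]: print(n,at_z(C,p,z))
A,_,oa=pickle.load(open('t1.pkl','rb'));print('rim tri',tri([ray(A,(483,206)),ray(C,(323.7,105))]))
go(.556,.068,.10,.69)
```

```text
rim [0.5569 0.0664 0.072 ]
foot [0.5576 0.0685 0.012 ]
c_mill [0.5097 0.0268 0.012 ]
c_cocoa [ 0.4619 -0.0127  0.012 ]
c_cin [ 0.4135 -0.0528  0.012 ]
rim tri [0.557  0.0664 0.0677]
GO rotvec [-0.001  0.001  0.001] d [ 0.0855 -0.0004  0.1201] len 0.147 yawturn 0.001
```

To row units: 0.12 m is 0.16, 0.115 m is 0.1533.

```bash
echo '[[0, 0, 0, 0.04, 0.0013, 0.0267, 0.085], [0, 0, 0, 0.0867, 0.0013, 0.0667, 0.085], [0, 0, 0, 0.114, 0.0013, 0.1133, 0.085], [0, 0, 0, 0.114, 0.0013, 0.1533, 0.085], [0, 0, 0, 0.114, 0.0013, 0.16, 0.085]]' | python3 -m handwheel
echo '[[0, 0, 0, 0, 0, 0, 0.085]]' | python3 -m handwheel
python3 -c "
from h import *
go(.5568,.067,.032,.69)"
```

```text
time_s: 25.3
position: [0.5545, 0.0671, 0.0962]
tool_rot: [-3.138, 0.008, 0.692]
contact_force: [0.0, -0.1, -0.5]
grip_width: 0.085
gripper_force: 0.0
time_s: 25.4
position: [0.5567, 0.0667, 0.1004]
tool_rot: [-3.141, 0.002, 0.692]
contact_force: [1.1, -0.3, 1.3]
grip_width: 0.0848
gripper_force: 0.0
GO rotvec [-0.     0.002  0.002] d [ 0.0004 -0.0002  0.0684] len 0.068 yawturn 0.002
```

To row units: 0.068 m is 0.0907, 0.066 m is 0.088.

```bash
echo '[[0, 0, 0, 0, 0, 0.0333, 0.085], [0, 0, 0, 0, 0, 0.0667, 0.085], [0, 0, 0, 0, 0, 0.088, 0.085], [0, 0, 0, 0, 0, 0.0907, 0.085], [0, 0, 0, 0, 0, 0.0907, 0.085]]' | python3 -m handwheel
echo '[[0, 0, 0, 0, 0, 0, 0.04], [0, 0, 0, 0, 0, 0, 0.04], [0, 0, 0, 0, 0, 0, 0.04], [0, 0, 0, 0, 0, 0, 0.04], [0, 0, 0, 0, 0, 0, 0.04]]' | python3 -m handwheel 25
echo '[[0, 0, 0, 0, 0, 0, 0.04], [0, 0, 0, 0, 0, 0, 0.04], [0, 0, 0, 0, 0, 0, 0.04]]' | python3 -m handwheel
echo '[[0, 0, 0, 0, 0, -0.0267, 0.04], [0, 0, 0, 0, 0, -0.08, 0.04], [0, 0, 0, 0, 0, -0.1333, 0.04], [0, 0, 0, 0, 0, -0.16, 0.04], [0, 0, 0, 0, 0, -0.16, 0.04]]' | python3 -m handwheel
python3 -c "
from h import *
go(.502,-.297,.15)"
```

```text
time_s: 25.9
position: [0.5584, 0.0666, 0.0345]
tool_rot: [3.14, -0.002, 0.691]
contact_force: [-0.0, -0.9, -0.3]
grip_width: 0.0849
gripper_force: 0.0
time_s: 26.4
position: [0.5581, 0.0667, 0.0339]
tool_rot: [3.141, -0.002, 0.691]
contact_force: [-2.5, 1.7, 6.3]
grip_width: 0.0457
gripper_force: 25.0
time_s: 26.7
position: [0.5581, 0.0667, 0.0338]
tool_rot: [3.141, -0.002, 0.691]
contact_force: [-2.0, 1.5, 7.1]
grip_width: 0.046
gripper_force: 25.0
time_s: 27.2
position: [0.5592, 0.0666, 0.1564]
tool_rot: [3.139, -0.006, 0.691]
contact_force: [0.7, -0.0, -1.5]
grip_width: 0.0454
gripper_force: 25.9
GO rotvec [ 0.003 -0.006 -0.   ] d [-0.2759  0.2438  0.0054] len 0.368 yawturn 0
```

To row units: -0.145 m is -0.1933, 0.128 m is 0.1707.

```bash
echo '[[0, 0, 0, -0.0333, 0.0293, 0, 0.04], [0, 0, 0, -0.0733, 0.0653, 0, 0.04], [0, 0, 0, -0.1133, 0.1, 0, 0.04], [0, 0, 0, -0.1533, 0.136, 0, 0.04], [0, 0, 0, -0.1933, 0.1707, 0, 0.04]]' | python3 -m handwheel
echo '[[0, 0, 0, -0.04, 0.036, 0, 0.04], [0, 0, 0, -0.08, 0.0707, 0, 0.04], [0, 0, 0, -0.12, 0.1067, 0, 0.04], [0, 0, 0, -0.1533, 0.136, 0, 0.04], [0, 0, 0, -0.1733, 0.1547, 0, 0.04]]' | python3 -m handwheel
echo '[[0, 0, 0, 0, 0, 0, 0.04], [0, 0, 0, 0, 0, 0, 0.04]]' | python3 -m handwheel
python3 look.py k1 coaster
python3 -c "
from h import *
go(.502,-.297,.028)"
```

```text
time_s: 27.7
position: [0.5259, -0.1261, 0.1514]
tool_rot: [-3.14, 0.001, 0.691]
contact_force: [1.2, 0.2, -0.4]
grip_width: 0.0458
gripper_force: 25.9
time_s: 28.2
position: [0.4993, -0.299, 0.1511]
tool_rot: [-3.139, 0.001, 0.689]
contact_force: [-0.1, 1.1, -0.4]
grip_width: 0.0458
gripper_force: 25.9
time_s: 28.4
position: [0.5, -0.2969, 0.1513]
tool_rot: [-3.139, 0.001, 0.689]
contact_force: [-0.1, 0.1, -0.8]
grip_width: 0.0455
gripper_force: 25.9
coaster [(array([325.9, 188. ]), 0.67)]
28.5 [ 0.501 -0.296  0.152] [-3.14   0.     0.691]
GO rotvec [-0.001  0.    -0.   ] d [0.0006 0.0017 0.124 ] len 0.124 yawturn 0
```

View pics/k1.png

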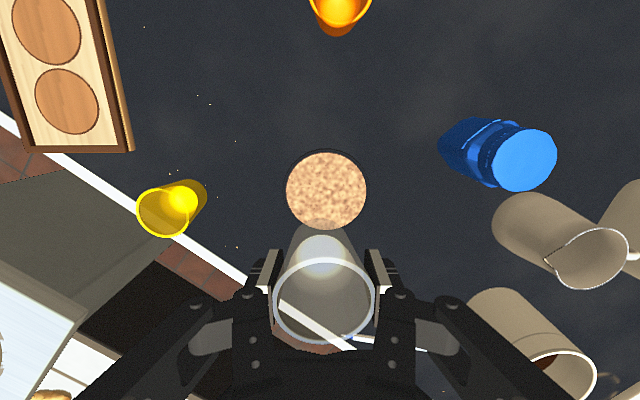

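The clear glass is held between the fingers (rim (324,300)). The coaster lies ahead and below it at (326,190), with yellow, orange and blue all clear.

```bash
python3 - <<'E'
from h import *
import pickle
C,d,o=pickle.load(open('k1.pkl','rb'));B=pickle.load(open('wB.pkl','rb'))[0]
print(at_z(C,(326.3,190.5),.006),at_depth(C,(326.3,190.5),d[190,326]),tri([ray(C,(326.3,190.5)),ray(B,(463.5,223.5))]))
go(*at_z(C,(326.3,190.5),.006)[:2],.028)
E
echo '[[0, 0, 0, 0.0007, 0.0027, 0.04, 0.04], [0, 0, 0, 0.0007, 0.0027, 0.08, 0.04], [0, 0, 0, 0.0007, 0.0027, 0.12, 0.04], [0, 0, 0, 0.0007, 0.0027, 0.1507, 0.04], [0, 0, 0, 0.0007, 0.0027, 0.1587, 0.04]]' | python3 -m handwheel
echo '[[0, 0, 0, 0, 0, 0, 0.04], [0, 0, 0, 0, 0, 0.0013, 0.04], [0, 0, 0, 0, 0, 0.0013, 0.04]]' | python3 -m handwheel
```

```text
[ 0.50206891 -0.29934497  0.006     ] [ 0.50198652 -0.29941721  0.00561654] [ 0.50198541 -0.29969301  0.00221999]
GO rotvec [-0.001  0.    -0.   ] d [-0.0008  0.0035  0.124 ] len 0.124 yawturn 0
time_s: 29.0
position: [0.5007, -0.2964, 0.0308]
tool_rot: [-3.137, 0.002, 0.692]
contact_force: [-0.2, 0.0, -1.2]
grip_width: 0.0458
gripper_force: 26.0
time_s: 29.3
position: [0.5034, -0.2984, 0.0341]
tool_rot: [3.139, -0.001, 0.691]
contact_force: [1.3, -0.4, -1.6]
grip_width: 0.0453
gripper_force: 26.0
```

To row units: 0.0045 m is 0.006, 0.004 m is 0.0053.

```bash
echo '[[0, 0, 0, -0.002, 0, 0.0027, 0.04], [0, 0, 0, -0.002, 0, 0.0053, 0.04], [0, 0, 0, -0.002, 0, 0.006, 0.04], [0, 0, 0, -0.002, 0, 0.006, 0.04]]' | python3 -m handwheel
echo '[[0, 0, 0, 0, 0, 0.0011, 0.04], [0, 0, 0, 0, 0, 0.002, 0.04], [0, 0, 0, 0, 0, 0.002, 0.04]]' | python3 -m handwheel
```

```text
time_s: 29.7
position: [0.5012, -0.2992, 0.0281]
tool_rot: [-3.142, 0.0, 0.69]
contact_force: [-0.5, -0.1, -0.2]
grip_width: 0.0456
gripper_force: 26.0
time_s: 30.0
position: [0.5014, -0.2992, 0.0279]
tool_rot: [3.141, -0.0, 0.691]
contact_force: [-2.7, 2.9, 7.7]
grip_width: 0.0461
gripper_force: 26.5
```

To row units: -0.0005 m is -0.0007.

```bash
echo '[[0, 0, 0, 0, 0, -0.0007, 0.085], [0, 0, 0, 0, 0, -0.0007, 0.085], [0, 0, 0, 0, 0, -0.0007, 0.085], [0, 0, 0, 0, 0, -0.0007, 0.085], [0, 0, 0, 0, 0, -0.0007, 0.085]]' | python3 -m handwheel
echo '[[0, 0, 0, 0, 0, -0.0267, 0.085], [0, 0, 0, 0, 0, -0.08, 0.085], [0, 0, 0, 0, 0, -0.1467, 0.085], [0, 0, 0, 0, 0, -0.2133, 0.085], [0, 0, 0, 0, 0, -0.2267, 0.085]]' | python3 -m handwheel
echo '[[0, 0, 0, -0.0533, 0, 0, 0.085], [0, 0, 0, -0.08, 0, 0, 0.085], [0, 0, 0, -0.08, 0, 0, 0.085]]' | python3 -m handwheel
python3 look.py k2 glass coaster
python3 -c "
from h import *
go(.4505,.2117,.20,.721)"
```

```text
time_s: 30.5
position: [0.5012, -0.2992, 0.027]
tool_rot: [-3.141, 0.0, 0.691]
contact_force: [0.0, 0.3, -0.2]
grip_width: 0.0851
gripper_force: 0.0
time_s: 31.0
position: [0.5038, -0.3009, 0.2044]
tool_rot: [3.13, -0.005, 0.691]
contact_force: [0.9, 0.2, 0.2]
grip_width: 0.0849
gripper_force: 0.0
time_s: 31.3
position: [0.4534, -0.3386, 0.1974]
tool_rot: [3.141, 0.0, 0.688]
contact_force: [0.8, 0.6, -0.3]
grip_width: 0.0849
gripper_force: 0.0
glass [(array([324.3, 128.8]), 0.58)]
coaster [(array([322.4, 128.4]), 0.25)]
31.45 [ 0.455 -0.337  0.197] [-3.141 -0.     0.69 ]
GO rotvec [-0.    -0.    -0.031] d [ 0.346  -0.4262 -0.003 ] len 0.549 yawturn -0.031
```

View pics/k2.png

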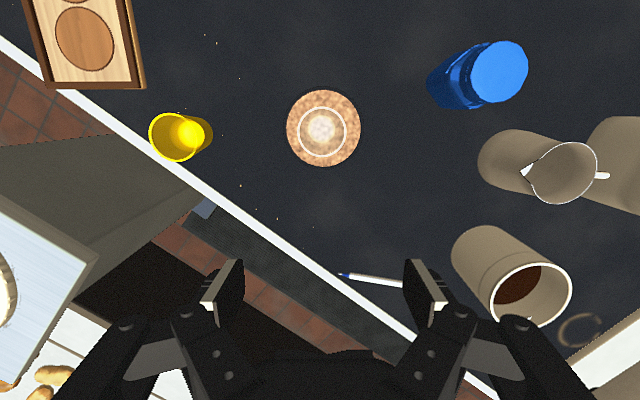

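The glass stands upright in the middle of the coaster (glass rim (322,130), coaster (323,128)). Next is returning the three. Cinnamon goes first.

To row units: -0.176 m is -0.2347, 0.143 m is 0.1907.

```bash
echo '[[0, 0, 0, 0.0307, -0.0373, 0, 0.085], [0, 0, 0, 0.0707, -0.0867, 0, 0.085], [0, 0, 0, 0.1107, -0.136, 0, 0.085], [0, 0, 0, 0.1507, -0.1853, 0, 0.085], [0, 0, 0, 0.1907, -0.2347, 0, 0.085]]' | python3 -m handwheel
echo '[[0, 0, 0, 0.04, -0.0493, 0, 0.085], [0, 0, 0, 0.08, -0.0987, 0, 0.085], [0, 0, -0.0032, 0.12, -0.148, 0, 0.085], [0, 0, -0.0064, 0.16, -0.1973, 0, 0.085], [0, 0, -0.0099, 0.2, -0.2467, 0, 0.085]]' | python3 -m handwheel
echo '[[0, 0, 0, 0.04, -0.0493, 0, 0.085], [0, 0, 0, 0.0667, -0.08, 0, 0.085], [0, 0, 0, 0.0667, -0.084, 0, 0.085], [0, 0, 0, 0.0667, -0.084, 0, 0.085]]' | python3 -m handwheel
python3 look.py r1 cinnamon_jar
python3 -c "
from h import *
go(.4512,.2121,.0667,.721)"
```

```text
time_s: 31.95
position: [0.4532, -0.1082, 0.1971]
tool_rot: [3.141, -0.0, 0.691]
contact_force: [2.2, 0.5, 0.0]
grip_width: 0.0852
gripper_force: 0.0
time_s: 32.45
position: [0.4505, 0.1304, 0.1973]
tool_rot: [3.141, -0.001, 0.723]
contact_force: [1.3, 0.6, 0.5]
grip_width: 0.085
gripper_force: 0.0
time_s: 32.85
position: [0.4463, 0.2091, 0.1967]
tool_rot: [-3.142, 0.001, 0.724]
contact_force: [-1.1, -0.8, -0.3]
grip_width: 0.0849
gripper_force: 0.0
cinnamon_jar [(array([322. , 177.1]), 0.81), (array([451. , 254.4]), 0.36)]
32.95 [0.447 0.208 0.197] [3.141 0.    0.722]
GO rotvec [0.    0.    0.001] d [ 0.0064 -0.0004  0.1304] len 0.131 yawturn 0.001
```

To row units: 0.13 m is 0.1733, 0.127 m is 0.1693.

```bash
echo '[[0, 0, 0, 0.008, 0, 0.04, 0.085], [0, 0, 0, 0.008, 0, 0.0933, 0.085], [0, 0, 0, 0.008, 0, 0.1467, 0.085], [0, 0, 0, 0.008, 0, 0.1693, 0.085], [0, 0, 0, 0.008, 0, 0.1733, 0.085]]' | python3 -m handwheel
echo '[[0, 0, 0, 0, 0, 0, 0.085], [0, 0, 0, 0, 0, 0, 0.085]]' | python3 -m handwheel
python3 -c "
from h import *
go(.4512,.2121,.0667,.721)"
```

```text
time_s: 33.45
position: [0.4501, 0.2097, 0.0649]
tool_rot: [-3.141, 0.005, 0.72]
contact_force: [-0.5, 0.6, 0.5]
grip_width: 0.0847
gripper_force: 0.0
time_s: 33.65
position: [0.4524, 0.2121, 0.0687]
tool_rot: [3.141, -0.003, 0.721]
contact_force: [0.2, -0.5, 0.3]
grip_width: 0.0849
gripper_force: 0.0
GO rotvec [ 0.    -0.003  0.   ] d [-0.0009 -0.0008  0.002 ] len 0.002 yawturn 0.0
```

To row units: -0.001 m is -0.0013.

```bash
echo '[[0, 0, 0, -0.0013, 0, 0.0013, 0.085], [0, 0, 0, -0.0013, 0, 0.0013, 0.04], [0, 0, 0, -0.0013, 0, 0.0013, 0.04], [0, 0, 0, -0.0013, 0, 0.0013, 0.04], [0, 0, 0, -0.0013, 0, 0.0013, 0.04]]' | python3 -m handwheel 30
echo '[[0, 0, 0, 0, 0, 0, 0.04], [0, 0, 0, 0, 0, 0, 0.04], [0, 0, 0, 0, 0, 0, 0.04]]' | python3 -m handwheel
echo '[[0, 0, 0, 0, 0, -0.0267, 0.04], [0, 0, 0, 0, 0, -0.0667, 0.04], [0, 0, 0, 0, 0, -0.12, 0.04], [0, 0, 0, 0, 0, -0.1333, 0.04], [0, 0, 0, 0, 0, -0.1333, 0.04]]' | python3 -m handwheel
python3 -c "
from h import *
go(.416,-.0542,.17,.69)"
```

```text
time_s: 34.15
position: [0.4511, 0.2116, 0.067]
tool_rot: [3.141, -0.002, 0.722]
contact_force: [-1.4, 0.3, 5.2]
grip_width: 0.0474
gripper_force: 30.4
time_s: 34.45
position: [0.4511, 0.2117, 0.067]
tool_rot: [3.141, -0.002, 0.722]
contact_force: [-1.6, 0.5, 5.4]
grip_width: 0.0474
gripper_force: 30.5
time_s: 34.95
position: [0.4512, 0.2118, 0.1675]
tool_rot: [-3.141, -0.003, 0.722]
contact_force: [-1.1, 0.3, -1.8]
grip_width: 0.0474
gripper_force: 31.1
GO rotvec [-0.    -0.003  0.032] d [-0.2021  0.1764 -0.0032] len 0.268 yawturn 0.032
```

To row units: -0.145 m is -0.1933, 0.126 m is 0.168, 0.032 rad is 0.0102.

```bash
echo '[[0, 0, 0, -0.0333, 0.0293, -0.004, 0.04], [0, 0, 0.0032, -0.0733, 0.064, -0.004, 0.04], [0, 0, 0.0064, -0.1133, 0.0987, -0.004, 0.04], [0, 0, 0.0102, -0.1533, 0.1333, -0.004, 0.04], [0, 0, 0.0102, -0.1933, 0.168, -0.004, 0.04]]' | python3 -m handwheel
echo '[[0, 0, 0, -0.04, 0.0347, 0, 0.04], [0, 0, 0, -0.0693, 0.06, 0, 0.04], [0, 0, 0, -0.076, 0.0667, 0, 0.04], [0, 0, 0, -0.076, 0.0667, 0, 0.04], [0, 0, 0, -0.076, 0.0667, 0, 0.04]]' | python3 -m handwheel
echo '[[0, 0, 0, 0, 0, 0, 0.04]]' | python3 -m handwheel
python3 -c "
from h import *
go(.416,-.0542,.074,.69)"
```

```text
time_s: 35.45
position: [0.4232, 0.0192, 0.1671]
tool_rot: [-3.14, 0.003, 0.69]
contact_force: [0.6, 0.2, -0.6]
grip_width: 0.0469
gripper_force: 31.2
time_s: 35.95
position: [0.4124, -0.0536, 0.1682]
tool_rot: [-3.14, 0.001, 0.689]
contact_force: [-0.1, 0.1, -0.6]
grip_width: 0.0471
gripper_force: 31.2
time_s: 36.05
position: [0.4128, -0.0532, 0.1686]
tool_rot: [-3.141, 0.001, 0.691]
contact_force: [0.1, -0.5, -1.7]
grip_width: 0.0472
gripper_force: 31.2
GO rotvec [-0.001  0.001  0.001] d [0.0019 0.0029 0.0946] len 0.095 yawturn 0.001
```

To row units: 0.09 m is 0.12, 0.089 m is 0.1187.

```bash
echo '[[0, 0, 0, 0.0013, 0.0033, 0.0333, 0.04], [0, 0, 0, 0.0013, 0.0033, 0.0733, 0.04], [0, 0, 0, 0.0013, 0.0033, 0.1067, 0.04], [0, 0, 0, 0.0013, 0.0033, 0.1187, 0.04], [0, 0, 0, 0.0013, 0.0033, 0.12, 0.04]]' | python3 -m handwheel
echo '[[0, 0, 0, 0, 0, 0, 0.04], [0, 0, 0, 0, 0, 0, 0.04], [0, 0, 0, 0, 0, 0, 0.04]]' | python3 -m handwheel
python3 -c "
from h import *
go(.416,-.0542,.074,.69)"
```

```text
time_s: 36.55
position: [0.4146, -0.055, 0.0784]
tool_rot: [-3.141, 0.002, 0.691]
contact_force: [-0.5, -0.4, -0.4]
grip_width: 0.0474
gripper_force: 31.3
time_s: 36.85
position: [0.4159, -0.0552, 0.0801]
tool_rot: [3.141, -0.002, 0.69]
contact_force: [0.6, 0.4, -1.3]
grip_width: 0.0475
gripper_force: 31.3
GO rotvec [ 0.001 -0.002 -0.   ] d [ 0.0006 -0.0007  0.0061] len 0.006 yawturn -0.0
```

To row units: 0.0055 m is 0.0073, 0.005 m is 0.0067.

```bash
echo '[[0, 0, 0, 0, -0.0009, 0.004, 0.04], [0, 0, 0, 0, -0.0009, 0.006, 0.04], [0, 0, 0, 0, -0.0009, 0.0067, 0.04], [0, 0, 0, 0, -0.0009, 0.0073, 0.04], [0, 0, 0, 0, -0.0009, 0.0073, 0.04]]' | python3 -m handwheel
echo '[[0, 0, 0, 0, 0, 0.0011, 0.04], [0, 0, 0, 0, 0, 0.002, 0.04], [0, 0, 0, 0, 0, 0.002, 0.04]]' | python3 -m handwheel
```

```text
time_s: 37.35
position: [0.4148, -0.0547, 0.074]
tool_rot: [3.142, -0.0, 0.69]
contact_force: [-2.2, 1.1, 3.9]
grip_width: 0.0472
gripper_force: 31.8
time_s: 37.65
position: [0.4152, -0.0545, 0.0738]
tool_rot: [3.141, -0.001, 0.69]
contact_force: [-6.5, 5.2, 17.5]
grip_width: 0.0475
gripper_force: 33.2
```

Seated at its home height (0.074). I release, then go to the cocoa jar.

To row units: -0.002 m is -0.0027.

```bash
echo '[[0, 0, 0, 0, 0, -0.0027, 0.04], [0, 0, 0, 0, 0, -0.0027, 0.085], [0, 0, 0, 0, 0, -0.0027, 0.085], [0, 0, 0, 0, 0, -0.0027, 0.085], [0, 0, 0, 0, 0, -0.0027, 0.085]]' | python3 -m handwheel
echo '[[0, 0, 0, 0, 0, -0.0267, 0.085], [0, 0, 0, 0, 0, -0.08, 0.085], [0, 0, 0, 0, 0, -0.1333, 0.085], [0, 0, 0, 0, 0, -0.1733, 0.085], [0, 0, 0, 0, 0, -0.1733, 0.085]]' | python3 -m handwheel
python3 look.py r2 cinnamon_jar
python3 -c "
from h import *
import pickle
C=pickle.load(open('r2.pkl','rb'))[0];print(proj(C,[.4155,-.0535,.109]))
go(.512,.2662,.21,.721)"
```

```text
time_s: 38.15
position: [0.4146, -0.0549, 0.074]
tool_rot: [-3.142, 0.0, 0.69]
contact_force: [-0.6, -0.5, 0.1]
grip_width: 0.0851
gripper_force: 0.0
time_s: 38.65
position: [0.4173, -0.0549, 0.2084]
tool_rot: [3.136, -0.007, 0.69]
contact_force: [0.2, -0.5, 1.0]
grip_width: 0.0853
gripper_force: 0.0
cinnamon_jar [(array([319.9, 181.9]), 0.66), (array([605.2, 208.1]), 0.59)]
38.75 [ 0.415 -0.055  0.204] [ 3.141 -0.001  0.69 ]
[320.01075246 205.73564443]
GO rotvec [ 0.    -0.001 -0.031] d [ 0.2791 -0.1858 -0.0054] len 0.335 yawturn -0.031
```

View pics/r2.png

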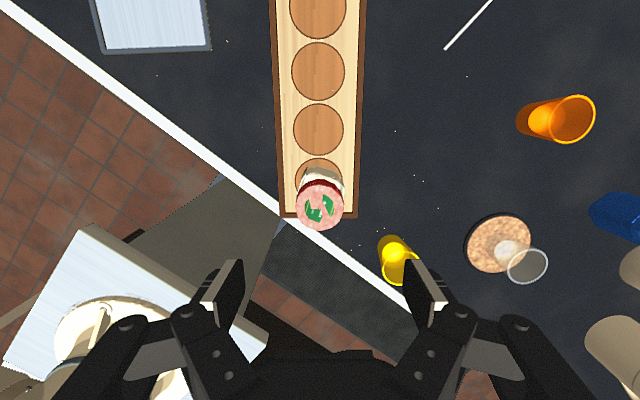

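Cinnamon is back upright on its circle: cap at (320,205) against a predicted (320,206). Cocoa next.

To row units: 0.187 m is 0.2493, 0.149 m is 0.1987, -0.031 rad is -0.0099.

```bash
echo '[[0, 0, 0, 0.0467, -0.0307, -0.0067, 0.085], [0, 0, 0, 0.0973, -0.0653, -0.0067, 0.085], [0, 0, -0.0032, 0.148, -0.1, -0.0067, 0.085], [0, 0, -0.0064, 0.1987, -0.1333, -0.0067, 0.085], [0, 0, -0.0099, 0.2493, -0.168, -0.0067, 0.085]]' | python3 -m handwheel
echo '[[0, 0, 0, 0.0507, -0.032, 0, 0.085], [0, 0, 0, 0.1, -0.0653, 0, 0.085], [0, 0, 0, 0.12, -0.0787, 0, 0.085], [0, 0, 0, 0.12, -0.0787, 0, 0.085], [0, 0, 0, 0.12, -0.0787, 0, 0.085]]' | python3 -m handwheel
python3 look.py r3 cocoa_jar
python3 -c "
from h import *
go(.512,.2662,.078,.721)"
```

```text
time_s: 39.25
position: [0.4783, 0.1629, 0.2075]
tool_rot: [-3.141, 0.003, 0.721]
contact_force: [1.3, -0.5, 0.5]
grip_width: 0.0851
gripper_force: 0.0
time_s: 39.75
position: [0.5069, 0.2647, 0.2074]
tool_rot: [-3.142, 0.003, 0.721]
contact_force: [0.1, -0.7, 1.1]
grip_width: 0.0847
gripper_force: 0.0
cocoa_jar [(array([321.1, 175.2]), 0.98), (array([444.2, 299.9]), 0.18)]
39.85 [0.507 0.264 0.209] [3.142 0.001 0.72 ]
GO rotvec [ 0.     0.001 -0.001] d [0.0052 0.0016 0.1306] len 0.131 yawturn -0.001
```

To row units: 0.129 m is 0.172, 0.125 m is 0.1667.

```bash
echo '[[0, 0, 0, 0.0053, 0.002, 0.04, 0.085], [0, 0, 0, 0.0053, 0.002, 0.0933, 0.085], [0, 0, 0, 0.0053, 0.002, 0.14, 0.085], [0, 0, 0, 0.0053, 0.002, 0.1667, 0.085], [0, 0, 0, 0.0053, 0.002, 0.172, 0.085]]' | python3 -m handwheel
echo '[[0, 0, 0, 0, 0, 0, 0.085], [0, 0, 0, 0, 0, 0, 0.085], [0, 0, 0, 0, 0, 0, 0.038], [0, 0, 0, 0, 0, 0, 0.038], [0, 0, 0, 0, 0, 0, 0.038]]' | python3 -m handwheel 30
echo '[[0, 0, 0, 0, 0, 0, 0.038], [0, 0, 0, 0, 0, 0, 0.038], [0, 0, 0, 0, 0, 0, 0.038]]' | python3 -m handwheel
echo '[[0, 0, 0, 0, 0, -0.0267, 0.038], [0, 0, 0, 0, 0, -0.0667, 0.038], [0, 0, 0, 0, 0, -0.12, 0.038], [0, 0, 0, 0, 0, -0.1467, 0.038], [0, 0, 0, 0, 0, -0.1467, 0.038]]' | python3 -m handwheel
python3 -c "
from h import *
go(.4607,-.0098,.186,.69)"
```

```text
time_s: 40.35
position: [0.5098, 0.2644, 0.0776]
tool_rot: [-3.141, 0.005, 0.719]
contact_force: [-0.3, -1.3, -0.7]
grip_width: 0.085
gripper_force: 0.0
time_s: 40.85
position: [0.5119, 0.2671, 0.0811]
tool_rot: [3.142, -0.002, 0.721]
contact_force: [0.0, 2.0, 7.1]
grip_width: 0.0448
gripper_force: 29.7
time_s: 41.15
position: [0.512, 0.2671, 0.0812]
tool_rot: [3.141, -0.002, 0.721]
contact_force: [-2.3, 0.5, 4.9]
grip_width: 0.0448
gripper_force: 30.1
time_s: 41.65
position: [0.5129, 0.2674, 0.1935]
tool_rot: [3.141, -0.006, 0.721]
contact_force: [0.5, -0.5, -1.9]
grip_width: 0.0446
gripper_force: 29.8
GO rotvec [ 0.001 -0.006  0.031] d [-0.2222  0.1738  0.0063] len 0.282 yawturn 0.031
```

To row units: -0.145 m is -0.1933, -0.115 m is -0.1533, 0.01 rad is 0.0032.

```bash
echo '[[0, 0, 0, -0.0333, 0.0267, 0, 0.038], [0, 0, 0.0032, -0.0733, 0.0573, 0, 0.038], [0, 0, 0.0064, -0.1133, 0.088, 0, 0.038], [0, 0, 0.0099, -0.1533, 0.12, 0, 0.038], [0, 0, 0.0099, -0.1933, 0.1507, 0, 0.038]]' | python3 -m handwheel
echo '[[0, 0, 0, -0.04, 0.0307, 0, 0.038], [0, 0, 0, -0.08, 0.0627, 0, 0.038], [0, 0, 0, -0.1027, 0.0813, 0, 0.038], [0, 0, 0, -0.1027, 0.0813, 0, 0.038], [0, 0, 0, -0.1027, 0.0813, 0, 0.038]]' | python3 -m handwheel
echo '[[0, 0, 0, 0, 0, 0, 0.038]]' | python3 -m handwheel
python3 -c "
from h import *
go(.4607,-.0098,.088,.69)"
```

```text
time_s: 42.15
position: [0.4758, 0.0844, 0.1887]
tool_rot: [-3.141, 0.002, 0.689]
contact_force: [1.0, -1.2, -1.1]
grip_width: 0.0446
gripper_force: 29.8
time_s: 42.65
position: [0.4558, -0.0103, 0.1891]
tool_rot: [-3.14, 0.001, 0.688]
contact_force: [1.0, 0.4, -1.3]
grip_width: 0.0444
gripper_force: 29.8
time_s: 42.75
position: [0.4563, -0.0095, 0.1895]
tool_rot: [-3.141, 0.001, 0.69]
contact_force: [-0.3, -0.3, -0.2]
grip_width: 0.0444
gripper_force: 29.8
GO rotvec [-0.001  0.001 -0.   ] d [0.0033 0.0031 0.1015] len 0.102 yawturn -0.0
```

To row units: 0.096 m is 0.128, 0.002 m is 0.0027.

```bash
echo '[[0, 0, 0, 0.0027, 0.004, 0.0333, 0.038], [0, 0, 0, 0.0027, 0.004, 0.0733, 0.038], [0, 0, 0, 0.0027, 0.004, 0.1067, 0.038], [0, 0, 0, 0.0027, 0.004, 0.1227, 0.038], [0, 0, 0, 0.0027, 0.004, 0.128, 0.038]]' | python3 -m handwheel
echo '[[0, 0, 0, 0, 0, 0, 0.038], [0, 0, 0, 0, 0, 0, 0.038], [0, 0, 0, 0, 0, 0, 0.038]]' | python3 -m handwheel
python3 -c "
from h import *
go(.4607,-.0098,.088,.69)"
```

```text
time_s: 43.25
position: [0.4589, -0.0105, 0.0923]
tool_rot: [-3.14, 0.003, 0.691]
contact_force: [0.1, 0.7, -1.1]
grip_width: 0.0446
gripper_force: 29.8
time_s: 43.55
position: [0.4607, -0.0108, 0.095]
tool_rot: [3.141, -0.002, 0.69]
contact_force: [-0.0, 0.4, -1.5]
grip_width: 0.044
gripper_force: 29.8
GO rotvec [ 0.001 -0.002 -0.   ] d [ 0.0006 -0.0007  0.007 ] len 0.007 yawturn -0.0
```

To row units: 0.006 m is 0.008, 0.0055 m is 0.0073.

```bash
echo '[[0, 0, 0, 0, -0.0009, 0.004, 0.038], [0, 0, 0, 0, -0.0009, 0.0067, 0.038], [0, 0, 0, 0, -0.0009, 0.0073, 0.038], [0, 0, 0, 0, -0.0009, 0.008, 0.038], [0, 0, 0, 0, -0.0009, 0.008, 0.038]]' | python3 -m handwheel
echo '[[0, 0, 0, 0, 0, 0.0009, 0.038], [0, 0, 0, 0, 0, 0.0013, 0.038], [0, 0, 0, 0, 0, 0.0013, 0.038]]' | python3 -m handwheel
```

```text
time_s: 44.05
position: [0.4597, -0.0105, 0.0883]
tool_rot: [3.141, -0.0, 0.69]
contact_force: [-0.1, 0.5, 0.9]
grip_width: 0.0447
gripper_force: 30.2
time_s: 44.35
position: [0.4601, -0.0104, 0.0883]
tool_rot: [3.141, -0.001, 0.69]
contact_force: [-3.1, 1.2, 8.6]
grip_width: 0.0448
gripper_force: 31.7
```

To row units: -0.001 m is -0.0013.

```bash
echo '[[0, 0, 0, 0, 0, -0.0013, 0.038], [0, 0, 0, 0, 0, -0.0013, 0.085], [0, 0, 0, 0, 0, -0.0013, 0.085], [0, 0, 0, 0, 0, -0.0013, 0.085], [0, 0, 0, 0, 0, -0.0013, 0.085]]' | python3 -m handwheel
echo '[[0, 0, 0, 0, 0, -0.0267, 0.085], [0, 0, 0, 0, 0, -0.08, 0.085], [0, 0, 0, 0, 0, -0.1333, 0.085], [0, 0, 0, 0, 0, -0.1867, 0.085], [0, 0, 0, 0, 0, -0.1867, 0.085]]' | python3 -m handwheel
python3 look.py r4 cocoa_jar
python3 -c "
from h import *
go(.5716,.3177,.235,.721)"
```

```text
time_s: 44.85
position: [0.4595, -0.0106, 0.088]
tool_rot: [-3.142, 0.0, 0.69]
contact_force: [-0.7, -0.2, 0.5]
grip_width: 0.0852
gripper_force: 0.0
time_s: 45.35
position: [0.4626, -0.0105, 0.234]
tool_rot: [3.135, -0.009, 0.69]
contact_force: [0.1, 0.0, -0.7]
grip_width: 0.0843
gripper_force: 0.0
cocoa_jar [(array([317.3, 179.6]), 0.78)]
45.45 [ 0.46  -0.01   0.229] [ 3.141 -0.002  0.689]
GO rotvec [ 0.    -0.002 -0.032] d [ 0.2949 -0.182  -0.0058] len 0.347 yawturn -0.032
```

To row units: 0.195 m is 0.26, 0.155 m is 0.2067, -0.032 rad is -0.0102.

```bash
echo '[[0, 0, 0, 0.0467, -0.0293, -0.0067, 0.085], [0, 0, 0, 0.1, -0.0613, -0.0067, 0.085], [0, 0, -0.0032, 0.1533, -0.0947, -0.0067, 0.085], [0, 0, -0.0064, 0.2067, -0.128, -0.0067, 0.085], [0, 0, -0.0102, 0.26, -0.16, -0.0067, 0.085]]' | python3 -m handwheel
echo '[[0, 0, 0, 0.0507, -0.0293, 0, 0.085], [0, 0, 0, 0.1, -0.06, 0, 0.085], [0, 0, 0, 0.1333, -0.0787, 0, 0.085], [0, 0, 0, 0.1373, -0.0787, 0, 0.085], [0, 0, 0, 0.1373, -0.0787, 0, 0.085]]' | python3 -m handwheel
echo '[[0, 0, 0, 0, 0, 0, 0.085]]' | python3 -m handwheel
python3 -c "
from h import *
go(.5716,.3177,.1225,.721)"
```

```text
time_s: 45.95
position: [0.5332, 0.2077, 0.2313]
tool_rot: [-3.141, 0.003, 0.722]
contact_force: [0.0, -0.0, 0.3]
grip_width: 0.0851
gripper_force: 0.0
time_s: 46.45
position: [0.5716, 0.3187, 0.2305]
tool_rot: [-3.141, 0.004, 0.722]
contact_force: [0.1, -0.7, 0.6]
grip_width: 0.085
gripper_force: 0.0
time_s: 46.55
position: [0.5717, 0.3176, 0.2323]
tool_rot: [3.142, 0.002, 0.721]
contact_force: [0.5, 0.0, -0.2]
grip_width: 0.0851
gripper_force: 0.0
GO rotvec [0.    0.002 0.   ] d [ 2.000e-04 -1.000e-04  1.098e-01] len 0.11 yawturn 0.0
```

To row units: 0.109 m is 0.1453, 0.107 m is 0.1427.

```bash
echo '[[0, 0, 0, 0, 0, 0.04, 0.085], [0, 0, 0, 0, 0, 0.0867, 0.085], [0, 0, 0, 0, 0, 0.1267, 0.085], [0, 0, 0, 0, 0, 0.1427, 0.085], [0, 0, 0, 0, 0, 0.1453, 0.085]]' | python3 -m handwheel
echo '[[0, 0, 0, 0, 0, 0, 0.085], [0, 0, 0, 0, 0, 0, 0.085], [0, 0, 0, 0, 0, 0, 0.085]]' | python3 -m handwheel
python3 -c "
from h import *
go(.5716,.3177,.1225,.721)"
```

```text
time_s: 47.05
position: [0.5713, 0.3171, 0.1232]
tool_rot: [3.142, 0.003, 0.721]
contact_force: [-0.6, -0.6, -0.0]
grip_width: 0.0854
gripper_force: 0.0
time_s: 47.35
position: [0.5727, 0.3189, 0.1259]
tool_rot: [3.141, -0.003, 0.722]
contact_force: [0.1, 0.3, 0.0]
grip_width: 0.0854
gripper_force: 0.0
GO rotvec [ 0.    -0.003  0.001] d [-0.0016  0.0002  0.0034] len 0.004 yawturn 0.001
```

To row units: 0.002 m is 0.0027, -0.0013 m is -0.0017.

```bash
echo '[[0, 0, 0, -0.0017, 0, 0.0027, 0.085], [0, 0, 0, -0.0017, 0, 0.0027, 0.04], [0, 0, 0, -0.0017, 0, 0.0027, 0.04], [0, 0, 0, -0.0017, 0, 0.0027, 0.04], [0, 0, 0, -0.0017, 0, 0.0027, 0.04]]' | python3 -m handwheel 40
echo '[[0, 0, 0, 0, 0, 0, 0.04], [0, 0, 0, 0, 0, 0, 0.04], [0, 0, 0, 0, 0, 0, 0.04]]' | python3 -m handwheel
echo '[[0, 0, 0, 0, 0, -0.02, 0.04], [0, 0, 0, 0, 0, -0.0533, 0.04], [0, 0, 0, 0, 0, -0.08, 0.04], [0, 0, 0, 0, 0, -0.0933, 0.04], [0, 0, 0, 0, 0, -0.0933, 0.04]]' | python3 -m handwheel
python3 -c "
from h import *
go(.5105,.029,.192,.69)"
```

```text
time_s: 47.85
position: [0.5713, 0.3177, 0.1226]
tool_rot: [3.141, -0.001, 0.722]
contact_force: [-0.3, -0.1, 2.1]
grip_width: 0.0461
gripper_force: 41.2
time_s: 48.15
position: [0.5713, 0.3177, 0.1226]
tool_rot: [3.141, -0.001, 0.722]
contact_force: [0.5, -1.0, 2.7]
grip_width: 0.0463
gripper_force: 41.4
time_s: 48.65
position: [0.5712, 0.3179, 0.1929]
tool_rot: [-3.141, -0.002, 0.722]
contact_force: [-0.1, -0.6, -1.3]
grip_width: 0.0461
gripper_force: 41.5
GO rotvec [-0.    -0.002  0.032] d [-0.2364  0.1768  0.0004] len 0.295 yawturn 0.032
```

To row units: -0.185 m is -0.2467, -0.15 m is -0.2, 0.01 rad is 0.0032.

```bash
echo '[[0, 0, 0, -0.04, 0.0067, 0, 0.04], [0, 0, 0.0032, -0.0933, 0.016, 0, 0.04], [0, 0, 0.0064, -0.1467, 0.0267, 0, 0.04], [0, 0, 0.0102, -0.2, 0.0373, 0, 0.04], [0, 0, 0.0102, -0.2467, 0.0533, 0, 0.04]]' | python3 -m handwheel
echo '[[0, 0, 0, -0.04, 0.024, 0, 0.04], [0, 0, 0, -0.06, 0.06, 0, 0.04], [0, 0, 0, -0.06, 0.1067, 0, 0.04], [0, 0, 0, -0.06, 0.1267, 0, 0.04], [0, 0, 0, -0.06, 0.1267, 0, 0.04]]' | python3 -m handwheel
echo '[[0, 0, 0, 0, 0, 0, 0.04], [0, 0, 0, 0, 0, 0, 0.04]]' | python3 -m handwheel
python3 -c "
from h import *
go(.5105,.029,.131,.69)"
```

```text
time_s: 49.15
position: [0.4561, 0.1637, 0.1904]
tool_rot: [-3.14, 0.003, 0.689]
contact_force: [1.8, -0.8, -0.4]
grip_width: 0.046
gripper_force: 41.5
time_s: 49.65
position: [0.484, 0.0619, 0.1903]
tool_rot: [-3.14, 0.003, 0.687]
contact_force: [-0.5, -0.3, -1.8]
grip_width: 0.0465
gripper_force: 41.8
time_s: 49.85
position: [0.4835, 0.0639, 0.1914]
tool_rot: [-3.141, 0.001, 0.69]
contact_force: [0.3, 0.2, -1.9]
grip_width: 0.0462
gripper_force: 41.8
GO rotvec [-0.001  0.001  0.   ] d [-0.0013  0.0441  0.0604] len 0.075 yawturn 0.0
```

To row units: 0.044 m is 0.0587, 0.035 m is 0.0467.

```bash
echo '[[0, 0, 0, 0, 0.02, 0, 0.04], [0, 0, 0, -0.0013, 0.0467, 0, 0.04], [0, 0, 0, -0.0013, 0.0587, 0.0067, 0.04], [0, 0, 0, -0.0013, 0.0587, 0.02, 0.04], [0, 0, 0, -0.0013, 0.0587, 0.0267, 0.04]]' | python3 -m handwheel
echo '[[0, 0, 0, 0, 0, 0.02, 0.04], [0, 0, 0, 0, 0, 0.0373, 0.04], [0, 0, 0, 0, 0, 0.0413, 0.04], [0, 0, 0, 0, 0, 0.0413, 0.04]]' | python3 -m handwheel
python3 -c "
from h import *
go(.5105,.029,.130,.69)"
```

```text
time_s: 50.35
position: [0.5103, 0.0293, 0.1704]
tool_rot: [-3.14, 0.002, 0.689]
contact_force: [0.1, -1.0, -1.5]
grip_width: 0.0461
gripper_force: 41.9
time_s: 50.75
position: [0.5108, 0.0292, 0.1406]
tool_rot: [-3.141, 0.001, 0.69]
contact_force: [0.0, -0.0, -1.9]
grip_width: 0.0462
gripper_force: 41.9
GO rotvec [-0.001  0.001  0.   ] d [-0.0003 -0.0001  0.0106] len 0.011 yawturn 0.0
```

To row units: 0.0105 m is 0.014, 0.01 m is 0.0133.

```bash
echo '[[0, 0, 0, 0, 0, 0.0067, 0.04], [0, 0, 0, 0, 0, 0.012, 0.04], [0, 0, 0, 0, 0, 0.0133, 0.04], [0, 0, 0, 0, 0, 0.014, 0.04], [0, 0, 0, 0, 0, 0.014, 0.04]]' | python3 -m handwheel
echo '[[0, 0, 0, 0, 0, 0.0009, 0.04], [0, 0, 0, 0, 0, 0.0013, 0.04], [0, 0, 0, 0, 0, 0.0013, 0.04]]' | python3 -m handwheel
```

```text
time_s: 51.25
position: [0.5115, 0.0288, 0.1307]
tool_rot: [3.141, -0.0, 0.69]
contact_force: [-0.7, 0.5, -2.6]
grip_width: 0.0462
gripper_force: 41.9
time_s: 51.55
position: [0.5115, 0.0288, 0.1297]
tool_rot: [3.142, -0.0, 0.69]
contact_force: [-0.8, 0.5, -2.5]
grip_width: 0.0463
gripper_force: 41.9
```

To row units: 0.001 m is 0.0013, 0.0007 m is 0.0009.

```bash
echo '[[0, 0, 0, 0, 0, 0.0009, 0.04], [0, 0, 0, 0, 0, 0.0013, 0.04], [0, 0, 0, 0, 0, 0.0013, 0.04]]' | python3 -m handwheel
echo '[[0, 0, 0, 0, 0, 0.0007, 0.04], [0, 0, 0, 0, 0, 0.0011, 0.04], [0, 0, 0, 0, 0, 0.0011, 0.04]]' | python3 -m handwheel
```

```text
time_s: 51.85
position: [0.512, 0.0291, 0.1295]
tool_rot: [3.141, -0.002, 0.69]
contact_force: [-1.4, 1.0, 6.0]
grip_width: 0.0458
gripper_force: 42.3
time_s: 52.15
position: [0.5125, 0.0292, 0.1295]
tool_rot: [3.14, -0.003, 0.69]
contact_force: [-1.6, 2.0, 8.6]
grip_width: 0.0458
gripper_force: 42.6
```

Contact. I release and retreat for a check.

To row units: -0.001 m is -0.0013.

```bash
echo '[[0, 0, 0, -0.0013, 0, -0.0013, 0.04], [0, 0, 0, -0.0013, 0, -0.0013, 0.085], [0, 0, 0, -0.0013, 0, -0.0013, 0.085], [0, 0, 0, -0.0013, 0, -0.0013, 0.085], [0, 0, 0, -0.0013, 0, -0.0013, 0.085]]' | python3 -m handwheel
echo '[[0, 0, 0, 0, 0, -0.0267, 0.085], [0, 0, 0, 0, 0, -0.08, 0.085], [0, 0, 0, 0, 0, -0.1333, 0.085], [0, 0, 0, 0, 0, -0.2, 0.085], [0, 0, 0, 0, 0, -0.2533, 0.085]]' | python3 -m handwheel
echo '[[0, 0, 0, -0.0667, 0, -0.0133, 0.085], [0, 0, 0, -0.12, 0, -0.0133, 0.085], [0, 0, 0, -0.1333, 0, -0.0133, 0.085], [0, 0, 0, -0.1333, 0, -0.0133, 0.085], [0, 0, 0, -0.1333, 0, -0.0133, 0.085]]' | python3 -m handwheel
python3 look.py f1 mill cinnamon_jar cocoa_jar glass coaster
python3 - <<'E'
from h import *
import pickle
np.set_printoptions(precision=1,suppress=True)
C=pickle.load(open('f1.pkl','rb'))[0]
for n,X in [('cin cap',(.4155,-.0535,.109)),('cocoa cap',(.460,-.009,.121)),('mill button',(.5106,.0292,.182)),('coaster',(.502,-.2985,.006)),('glass rim',(.502,-.2985,.066))]: print(n,proj(C,X))
E
```

```text
time_s: 52.65
position: [0.5106, 0.0281, 0.1285]
tool_rot: [-3.141, 0.001, 0.69]
contact_force: [0.8, -0.6, -0.9]
grip_width: 0.085
gripper_force: 0.0
time_s: 53.15
position: [0.5107, 0.0279, 0.3217]
tool_rot: [3.14, -0.002, 0.689]
contact_force: [2.3, 1.0, -0.2]
grip_width: 0.0851
gripper_force: 0.0
time_s: 53.65
position: [0.4338, -0.0352, 0.3286]
tool_rot: [-3.141, 0.0, 0.689]
contact_force: [0.6, -0.4, -1.3]
grip_width: 0.0852
gripper_force: 0.0
mill [(array([323.9,  98.6]), 0.91)]
cinnamon_jar [(array([540.6, 197.8]), 0.8)]
cocoa_jar [(array([318.1, 140.8]), 0.88)]
glass [(array([459.4, 223.5]), 0.85), (array([377.3, 222.5]), 0.79), (array([481.4, 131.3]), 0.77)]
coaster [(array([458.9, 224. ]), 0.56)]
53.95 [ 0.434 -0.035  0.328] [-3.141  0.001  0.69 ]
cin cap [325.  193.9]
cocoa cap [320.3 147.9]
mill button [322.3  89.2]
coaster [460.3 225.2]
glass rim [477.6 240. ]
```

View pics/f1.png

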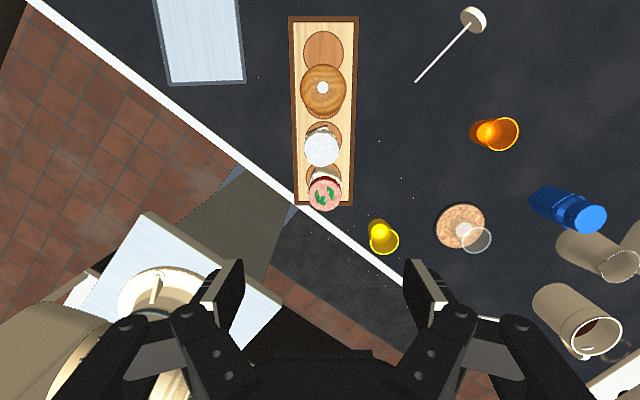

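The final view shows everything upright and within 1–2 px (2–3 mm) of its prediction: mill button (323,88), white cap (321,148), red cap (325,193), glass rim (476,240) centred on the coaster. I hand the job in.

```bash
python3 -c "
from plant import robot
print(robot.close_job())"
```

```text
the job is handed in; nothing more can be done
None
```

I handed the job in at about 54 s: the glass stands in the middle of the coaster, and the mill and both jars stand upright on their own circles, within about 3 mm by the last camera check; no verdict was returned.

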